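# Load the charging dock and put it back on

## Robot

A 6-joint arm with a two-finger parallel gripper is mounted at the origin on a cart in front of the work surface, level with it; the furniture and walls round the work are solid. World frame = base frame: x ahead of the robot, y to its left, z up, the work surface at z = 0. Lengths are in m, angles in rad, forces in N, time in s.
With the tool pointing down it reaches from about 0.4 to 0.925 m from the base axis. Payload 12.5 kg.
Tool frame: the origin (TCP) lies between the finger pads; the fingertips stand 19 mm ahead of it and the grasp point (between the pads) is the TCP; x points along the fingers, z is the direction in which the jaws open and shut, and the axes are right-handed (so a half turn about x gives the same grasp; the last joint's range is limited). The gripper opens to 95 mm and grips with 3 to 60 N. Pads are 20 mm wide; open, the fingers measure 119 mm over their backs; the gripper's body (75 mm by 180 mm) begins 59 mm behind the grasp point.
Start: joints at [1.097, 0.491, 1.559, -0, 1.092, -0.106], TCP at [0.225, 0.583, 0.234] pointing down, gripper open.
Joint ranges: [-3.1, 3.1], [-0.84, 2.19], [0.05, 2.79], [-1.13, 4.28], [0.06, 2.93], [-2.69, 2.69]. Speed limits (rad/s): [2.22, 2.22, 2.79, 3.14, 3.14, 3.14].

## Interface

Orientations are given as a unit quaternion [x, y, z, w].
In Python, from workcell import r gives the robot as it stands.
- The arm moves only by the tool jog_arm, never from a script. Its argument "steps" is one flat list of numbers, 7 for each row, row after row: the opening, from 0 (shut) to 1 (fully open), then the shift along the tool's x, y, z in m, then the turn, a rotation vector about the tool's x, y, z in degrees. In form: [gripper, dx, dy, dz, ax, ay, az, gripper, dx, dy, dz, ax, ay, az, ...]. A call has 1 to 12 rows; each row is the pose to reach, as a shift and turn from the pose measured when the call began, along the tool's axes at that moment; what a row does not reach only later rows make up. A row lasts 1/10 s, in which the tool goes at most 50 mm and 8.59 degrees, less where a joint would pass 70% of its speed; a pose out of reach is approached as far as the arm can. A call with a gripper value outside its range is refused whole. The fingers move at their own pace and stop on an object; "force" is the grip in N (left out, the last holds). Time passes only in rows, so rows that repeat a pose let the fingers close. It gives the time, the measured TCP pose, the force and the opening at its end, in the units of the state.
- r.get_obs(): the state, without advancing time (a new reading comes with each control period).
- r.get_image(name): name is "side" or "top"; returns the picture (420x560x3 uint8, red, green, blue); there is no depth.
- r.camera_params(name): a dict with "K" (3x3 intrinsics, pixels), "k1" (the pictures are not rectified: a ray, as slopes to the right and down, at radius r is drawn at 1 + k1 r^2 times it, then the intrinsics apply), "world_from_camera" (4x4, takes a point from camera to world coordinates). Camera axes: x right, y down, z forward; pixel columns grow to the right and rows downward; lengths in m; the calibration is good to about 2 mm. A picture is of the moment at which its call begins. camera_params takes no time and is no camera call.
- r.job_done(): hands the job in, once; it reports no verdict.
Trained networks look in the newest picture that a camera, given by its name, has taken for a name from the list of things; names that differ only in an ending like _2 or _b are one class to them, and where a whole thing is asked for, a point or a joint stands for the part that bears it (a point fixed in the world has none). Each returns a list of dicts, best first, with "conf" (0 to 1); they miss things now and then, are a little off and sometimes report something else, mostly with a low value. They report only what shows in the picture. A call takes as long as a camera call.
- r.find_in(camera, label): "at" ([column, row] in pixels, amid what is visible of it).
The state is a dict: "time": time; "joint_pos": joint angles; "dq": joint speeds; "joint_efforts": joint torques, N m; "eef_pos": TCP position; "tcp_rot": TCP orientation; "ft_force": force on the tool from outside, world axes, zero at the start; "wrist_torque": the same for the moment, N m; "finger_gap": finger opening in m.
Only numpy, scipy, OpenCV 4.12 (cv2) and the standard library are available. Lean on these libraries where they do the work, as an engineer would, in place of code of your own. Each camera call takes 0.05 s, during which the arm holds its last target. There are 200 camera calls.

## Task

Put the battery packs on charge: first flip the dock's toggle switch off (bat to the front, red dot), then lift the yellow transport caps off the packs that still wear one and set them in the blue cap tray, and stand all three packs upright in the bays of the dock, one to a bay. With all packs in, hook the lip of the aluminium cover into the slot under the hood at the back and press its front edge down until it snaps flat under the spring catch, and only then flip the switch on again (bat to the back, green dot). Leave the spanner and the screwdriver where they are.

Things in the scene. Friction and masses are not known exactly. Their poses are not given: they have to be found in the camera images.
- dock: grey charging dock, fixed to the bench, an open box with walls 78 mm high; origin under the middle of its well at bench level, x to its back (hooded slot), y to its left, z up. The well is 116 mm along x, 158 mm along y, floor at z = 8 mm; 6 mm high ribs on the floor frame three bays, each 60 (x) by 50 mm (y). Walls 6 mm thick, the back wall 24 mm (x = 58 to 82 mm)
- bay_0 (a point): middle of the floor of the left bay, axes as the dock; the three middles are 54 mm apart
- bay_1 (a point): middle of the floor of the middle bay
- bay_2 (a point): middle of the floor of the right bay
- slot (a point): middle of the mouth of the slot for the cover's lip, at rim level (78 mm above the bench), axes as the dock; it lies 67 mm behind the dock's origin. The slot runs 12 mm deep to +x under the hood, 124 mm wide, 8 mm high up to the hood bar; the hood rises 13 mm above the rim. The shut cover's plate lies on the rim just in front of the hood
- catch (a joint): steel spring catch in the middle of the dock's front wall, 40 mm wide, in m: 0 at rest, up to 0.008 pushed out to the front. Its ramp rises from 6 to 15 mm above the rim; its nose overhangs the shut cover's front edge by 3 mm. 5 to 10 N down on the cover's front edge pushes it out, and it snaps back over the edge; do not touch the catch itself
- switch (a joint): toggle switch, rad: +0.45 = on, the bat leans to the back (dock +x, green dot); -0.45 = off, it leans to the front (red dot). It snaps away from upright to either side; about 2.5 N at the tip starts it moving
- switch_tip (a point): 2 mm below the tip of the metal toggle bat (12 mm thick at the top, 8 mm at the foot), 38 mm from its pivot
- switch_pivot (a point): pivot of the toggle bat, axes as the dock, 43 mm above the bench and 3 mm above the top of the switch pod, a block 104 mm (x) by 68 mm (y) and 40 mm high on the dock's right side; the dock's side wall (78 mm high) is 34 mm to the left of the pivot
- cap_tray: blue tray with three open pockets in a row along its y, fixed to the bench, 66 mm along its x, 186 mm along its y, 10 mm high; origin under its middle
- pocket_0 (a point): middle of the floor of the first pocket (58 by 56 mm inside, walls 4 mm thick, floor 4 mm and wall tops 10 mm above the bench), axes as the tray
- pocket_1 (a point): the same of the middle pocket
- pocket_2 (a point): the same of the third pocket
- cover_grip (a point): middle of the black rib handle of the cover, 18 mm above the cover's underside; x points to the lip, z up. The rib stands in the middle of the plate: 12 mm thick along x, 70 mm long along y, from 4 to 32 mm above the underside. The cover is a flat aluminium plate 4 mm thick, 130 mm along x, 168 mm along y; 0.25 kg
- cover_lip (a point): end of the cover's lip, middle of its lower edge, axes as the cover. The lip is flat, 10 mm long, 110 mm wide, 3 mm thick and stands out of the +x edge of the plate, flush with its underside, so its end is 75 mm from the middle of the plate. Shut, this point is 9 mm behind the slot's mouth and at rim level, the cover's x along the dock's x
- pack_a_mid (a point): middle of the body of a black battery pack with a red band, which stands upright: body 54 mm along x, 44 mm along y, 44 mm high (this point 22 mm above its underside); on top the grey terminal block, 39 by 29 mm and 22 mm high; 0.35 kg
- cap_a_mid (a point): middle of the yellow transport cap of pack a, a loose hollow box 48 mm along x, 38 mm along y and 32 mm high, open below, that stands over the pack's terminal block on top of its body (underside 44 mm above the bench; this point 16 mm above the cap's underside); 25 g. A pack that is bare already has no cap here
- pack_b_mid (a point): middle of the body of a black battery pack with a red band, which stands upright: body 54 mm along x, 44 mm along y, 44 mm high (this point 22 mm above its underside); on top the grey terminal block, 39 by 29 mm and 22 mm high; 0.35 kg
- cap_b_mid (a point): middle of the yellow transport cap of pack b, a loose hollow box 48 mm along x, 38 mm along y and 32 mm high, open below, that stands over the pack's terminal block on top of its body (underside 44 mm above the bench; this point 16 mm above the cap's underside); 25 g. A pack that is bare already has no cap here
- pack_c_mid (a point): middle of the body of a black battery pack with a red band, which stands upright: body 54 mm along x, 44 mm along y, 44 mm high (this point 22 mm above its underside); on top the grey terminal block, 39 by 29 mm and 22 mm high; 0.35 kg
- cap_c_mid (a point): middle of the yellow transport cap of pack c, a loose hollow box 48 mm along x, 38 mm along y and 32 mm high, open below, that stands over the pack's terminal block on top of its body (underside 44 mm above the bench; this point 16 mm above the cap's underside); 25 g. A pack that is bare already has no cap here
- spanner: rusty spanner lying near the bench's front edge, 303 mm long, 50 mm wide, 9 mm thick, handled by nobody; origin under its middle
- screwdriver: red screwdriver, 211 mm long, bystander; origin under its middle

How it is judged:
On the way, in this order (a step that is already met when the one before it is completed fails the run):
1. the switch has snapped off (value of joint switch below -0.35 rad), for 0.2 s.
2. with the switch off, every pack stands upright in a bay (value of joint switch below -0.35 rad and z of pack_a_mid in the frame of dock between 0.026 and 0.034 m and x of pack_a_mid in the frame of dock between -0.008 and 0.008 m and y of pack_a_mid in the frame of dock between -0.066 and 0.066 m and angle between each of pack_a_mid, pack_b_mid, pack_c_mid's own z axis and vertical below 0.1 rad and z of pack_b_mid in the frame of dock between 0.026 and 0.034 m and x of pack_b_mid in the frame of dock between -0.008 and 0.008 m and y of pack_b_mid in the frame of dock between -0.066 and 0.066 m and z of pack_c_mid in the frame of dock between 0.026 and 0.034 m and x of pack_c_mid in the frame of dock between -0.008 and 0.008 m and y of pack_c_mid in the frame of dock between -0.066 and 0.066 m), for 0.2 s.
3. with the switch off, the cover is hooked in and snapped flat (all of step 2 and angle between cover_grip's own z axis and vertical below 0.035 rad and value of joint catch below 0.0035 m and z of cover_grip in the frame of dock between 0.092 and 0.0985 m and x of cover_grip in the frame of dock between -0.004 and 0.006 m and y of cover_grip in the frame of dock between -0.012 and 0.012 m), for 0.2 s.
At the end, for the whole second after the job is handed in: Switch on (over 0.35 rad); each pack upright on a bay floor (4 mm, within 8 mm along x, 0.1 rad); each cap at rest in the tray; cover flat on the rim (3 mm, 0.035 rad; within 5 mm along x, 12 mm along y of its shut place), catch sprung back (under 3.5 mm) (value of joint switch above 0.35 rad and z of pack_a_mid in the frame of dock between 0.026 and 0.034 m and x of pack_a_mid in the frame of dock between -0.008 and 0.008 m and y of pack_a_mid in the frame of dock between -0.066 and 0.066 m and angle between each of pack_a_mid, pack_b_mid, pack_c_mid's own z axis and vertical below 0.1 rad and z of pack_b_mid in the frame of dock between 0.026 and 0.034 m and x of pack_b_mid in the frame of dock between -0.008 and 0.008 m and y of pack_b_mid in the frame of dock between -0.066 and 0.066 m and z of pack_c_mid in the frame of dock between 0.026 and 0.034 m and x of pack_c_mid in the frame of dock between -0.008 and 0.008 m and y of pack_c_mid in the frame of dock between -0.066 and 0.066 m and x of cap_a_mid in the frame of cap_tray between -0.033 and 0.033 m and y of cap_a_mid in the frame of cap_tray between -0.093 and 0.093 m and height (world z) of each of cap_a_mid, cap_b_mid, cap_c_mid below 0.032 m and linear speed of each of cap_a, cap_b, cap_c below 0.02 m/s and x of cap_b_mid in the frame of cap_tray between -0.033 and 0.033 m and y of cap_b_mid in the frame of cap_tray between -0.093 and 0.093 m and x of cap_c_mid in the frame of cap_tray between -0.033 and 0.033 m and y of cap_c_mid in the frame of cap_tray between -0.093 and 0.093 m and angle between cover_grip's own z axis and vertical below 0.035 rad and value of joint catch below 0.0035 m and z of cover_grip in the frame of dock between 0.092 and 0.0985 m and x of cover_grip in the frame of dock between -0.004 and 0.006 m and y of cover_grip in the frame of dock between -0.012 and 0.012 m); the robot touches nothing.
It fails at once if the spanner is pushed more than 40 mm from its place (distance of spanner from where it was at the start of the episode above 0.04 m).
It fails at once if the screwdriver is pushed more than 40 mm from its place (distance of screwdriver from where it was at the start of the episode above 0.04 m).
Of cap_a, cap_b, cap_c only 1 to 3 are there at a start; the rules pass over those that are not, and their reading is None.
At some moment in a run one of pack_a, pack_b, pack_c, cover may be knocked a few centimetres aside while the robot is not near it.
Once in a run the grip may slacken for a moment while it holds something.
It also fails if it takes over 210 s, if anything falls off the work surface, if the arm or the gripper's body presses on something with over 40 N, if the wrist force passes 120 N, or if a joint passes its speed limit or range.

## Working session

There is one attempt and no reset: what is moved stays moved. The work goes in short steps, Python scripts to look and compute and a tool call to move; the robot and the scene stay as the last step left them, time stands still between calls to the robot, and variables do not carry over. Pictures are saved under pics/ and viewed, about 12 in all and at most 16, crops included, and the job is handed in when it is done.

Besides the shell and the picture viewer there is one more tool, called as name(argument=value, ...) on one line, values as JSON. jog_arm: Moves the arm, as the interface text tells. Its arguments: {"type":"object","properties":{"steps":{"type":"array"},"force":{"type":"number"}},"required":["steps"]}

```bash
ls; mkdir -p pics; python3 - <<'E'
from workcell import r
import cv2
print(r.get_obs())
for n in("top","side"):
    im=r.get_image(n); cv2.imwrite(f"pics/{n}0.png",im[:,:,::-1]); p=r.camera_params(n); print(n,p)
    for l in ["dock","bay_0","slot","switch_tip","switch_pivot","cap_tray","pocket_0","cover_grip","cover_lip","pack_a_mid","cap_a_mid","spanner","screwdriver","catch"]:
        try: print(l,[(round(d["conf"],2),[round(float(x)) for x in d["at"]]) for d in r.find_in(n,l)][:5])
        except Exception as e: print(l,e)
E
```

```text
pics
{'time': 0.0, 'joint_pos': array([ 1.09734856e+00,  4.91590967e-01,  1.55947331e+00, -1.51901876e-06,
        1.09165136e+00, -1.05617138e-01]), 'dq': array([-0.00089213, -0.002116  , -0.00247442,  0.00095564, -0.00128491,
       -0.00049673]), 'joint_efforts': array([ 2.88718649e-03, -6.12657523e+01, -2.58189923e+01,  6.93963538e-02,
        4.80601320e-02, -1.14614941e-04]), 'eef_pos': array([0.22463277, 0.58299989, 0.233034  ]), 'tcp_rot': array([-0.40031694,  0.58335648,  0.39993829,  0.5826585 ]), 'ft_force': array([-0.33429734, -0.29819961,  0.25249774]), 'wrist_torque': array([-0.01073473,  0.03172754,  0.04320459]), 'finger_gap': 0.09504485295907648}
top {'K': array([[458.89834604,   0.        , 284.78376583],
       [  0.        , 458.89834604, 209.01791376],
       [  0.        ,   0.        ,   1.        ]]), 'k1': -0.030630386953921306, 'world_from_camera': array([[ 6.55943963e-02, -9.77071595e-01,  2.02554864e-01,
         2.53378038e-01],
       [-9.97845695e-01, -6.44645688e-02,  1.21773766e-02,
         3.20587440e-02],
       [ 1.15944319e-03, -2.02917267e-01, -
[... 793 characters left out ...]
[[-0.96611173, -0.16203814,  0.20092725,  0.32247102],
       [-0.25779064,  0.56613331, -0.78296684,  0.86272694],
       [ 0.01311888, -0.80823061, -0.58871995,  0.68905749],
       [ 0.        ,  0.        ,  0.        ,  1.        ]])}
dock [(0.77, [263, 209])]
bay_0 [(0.64, [265, 208])]
slot [(0.92, [261, 206])]
switch_tip []
switch_pivot [(0.18, [272, 324])]
cap_tray [(0.91, [239, 290]), (0.74, [318, 174])]
pocket_0 [(0.72, [238, 292]), (0.29, [196, 324])]
cover_grip [(0.69, [319, 175])]
cover_lip [(0.68, [295, 280]), (0.64, [316, 174])]
pack_a_mid [(0.71, [295, 278])]
cap_a_mid [(0.6, [295, 259])]
spanner [(0.83, [335, 234])]
screwdriver [(0.67, [196, 320])]
catch [(0.61, [290, 200])]
```

```bash
python3 - <<'E'
import cv2
a=cv2.imread("pics/top0.png")[90:330,120:500]; cv2.imwrite("pics/top0c.png",cv2.resize(a,(760,480),interpolation=cv2.INTER_CUBIC))
E
```

```text
(no output)
```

View pics/top0c.png

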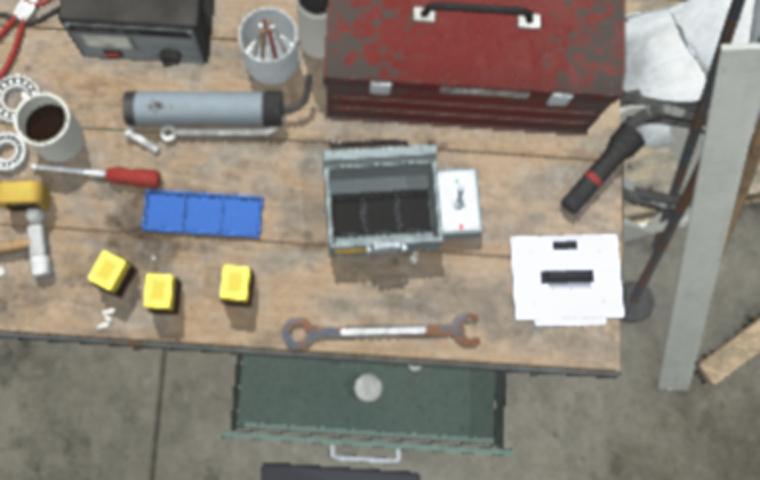

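View pics/side0.png

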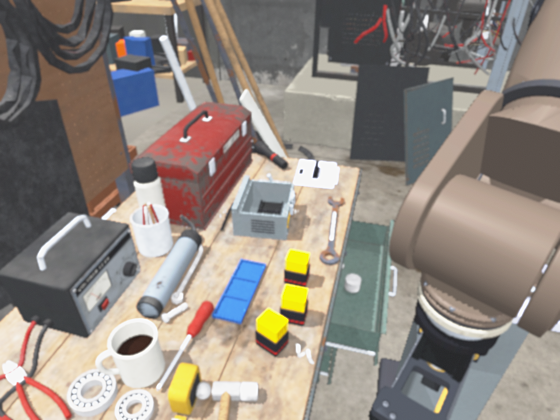

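```bash
cat > h.py <<'E'
import numpy as np, cv2
from scipy.spatial.transform import Rotation as R
from workcell import r
def w(cam,px,z):
    p=r.camera_params(cam);T=p["world_from_camera"];K=p["K"]
    px=np.atleast_2d(np.array(px,float))
    n=cv2.undistortPoints(px[:,None],K,np.array([p["k1"],0,0,0]))[:,0]
    d=np.c_[n,np.ones(len(n))]@T[:3,:3].T; c=T[:3,3]
    return (c+d*((z-c[2])/d[:,2])[:,None])
def pix(cam,X):
    p=r.camera_params(cam);T=np.linalg.inv(p["world_from_camera"])
    X=np.atleast_2d(np.array(X,float))
    return cv2.projectPoints(X,cv2.Rodrigues(T[:3,:3])[0],T[:3,3],p["K"],np.array([p["k1"],0,0,0]))[0][:,0]
def grab(cam,name):
    im=r.get_image(cam)[:,:,::-1].copy(); cv2.imwrite(f"pics/{name}.png",im); return im
def crop(im,name,x0,x1,y0,y1,s):
    cv2.imwrite(f"pics/{name}.png",cv2.resize(im[y0:y1,x0:x1],None,fx=s,fy=s,interpolation=cv2.INTER_CUBIC))
def blobs(im,lo,hi,roi,amin=20):
    h=cv2.cvtColor(im,cv2.COLOR_BGR2HSV); m=cv2.inRange(h,np.array(lo),np.array(hi))
    M=np.zeros_like(m);x0,x1,y0,y1=roi;M[y0:y1,x0:x1]=m[y0:y1,x0:x1]
    out=[]
    for c in cv2.findContours(M,cv2.RETR_EXTERNAL,cv2.CHAIN_APPROX_NONE)[0]:
        if cv2.contourArea(c)>=amin: out.append(c[:,0])
    return out
E
python3 - <<'E'
from h import *
im=cv2.imread("pics/top0.png")
crop(im,"c1",275,440,150,262,4.8); 
hsv=cv2.cvtColor(im,cv2.COLOR_BGR2HSV)
print(hsv[225,160:190].tolist())
print(hsv[225:245,200].tolist())
# yellow: bright tops
for vlo in (120,230):
  for c in blobs(im,(20,100,vlo),(35,255,255),(155,255,205,255)):
    q=w("top",c,0.076)[:,:2].astype(np.float32)
    (cx,cy),(a,b),t=cv2.minAreaRect(q); print("yel",vlo,c.mean(0).round(1),round(cx,4),round(cy,4),round(a,4),round(b,4),round(t,1))
for c in blobs(im,(100,120,60),(125,255,255),(180,260,180,215)):
    q=w("top",c,0.010)[:,:2].astype(np.float32); rc=cv2.minAreaRect(q); print("tray",rc)
for c in blobs(im,(0,0,215),(180,40,255),(370,440,205,260),200):
    q=w("top",c,0.004)[:,:2].astype(np.float32); rc=cv2.minAreaRect(q); print("cover",rc, cv2.boxPoints(rc).round(3).tolist())
for c in blobs(im,(0,0,0),(180,255,70),(380,430,205,250),10):
    q=w("top",c,0.032)[:,:2].astype(np.float32); rc=cv2.minAreaRect(q); print("black",c.mean(0),rc)
E
```

```text
[[16, 64, 163], [17, 64, 163], [17, 63, 163], [16, 62, 164], [19, 78, 177], [26, 114, 225], [29, 124, 253], [30, 120, 255], [30, 124, 254], [29, 136, 253], [27, 146, 252], [26, 150, 251], [26, 151, 251], [26, 151, 251], [26, 151, 251], [27, 148, 252], [29, 137, 253], [30, 123, 254], [30, 118, 255], [30, 132, 255], [28, 151, 225], [27, 155, 158], [25, 155, 130], [25, 140, 100], [23, 106, 60], [19, 51, 40], [10, 68, 45], [13, 73, 63], [15, 67, 99], [16, 62, 136]]
[[18, 49, 151], [25, 90, 187], [29, 124, 249], [30, 117, 255], [30, 120, 254], [29, 135, 253], [27, 148, 252], [26, 150, 251], [26, 149, 251], [26, 150, 252], [26, 149, 251], [26, 150, 251], [26, 149, 251], [26, 150, 252], [28, 144, 253], [30, 129, 254], [30, 117, 255], [30, 119, 255], [29, 145, 247], [26, 152, 153]]
yel 120 [198.9 235.4] 0.4352 0.2956 0.0537 0.0446 1.7
yel 120 [237.1 231.3] 0.4547 0.1843 0.0439 0.0536 88.1
yel 120 [173.5 225. ] 0.4607 0.3742 0.0462 0.0531 69.6
yel 230 [198.5 234.6] 0.4355 0.2972 0.0476 0.0389 3.8
yel 230 [236.8 230.7] 0.4562 0.1854 0.0395 0.0501 88.5
yel 230 [172.7 224.6] 0.4618 0.3764 0.0392 0.0476 67.0
tray ((0.5704489946365356, 0.2532883882522583), (0.18307878077030182, 0.06457364559173584), 89.74107360839844)
cover ((0.5048654079437256, -0.32216334342956543), (0.14202181994915009, 0.17020682990550995), 3.7871665954589844) [[0.42800000309944153, -0.24199999868869781], [0.4399999976158142, -0.41200000047683716], [0.5809999704360962, -0.4020000100135803], [0.5699999928474426, -0.2329999953508377]]
black [403.         228.45833333] ((0.5038827657699585, -0.3151869475841522), (0.006192631088197231, 0.06784910708665848), 3.731640100479126)
```

View pics/c1.png

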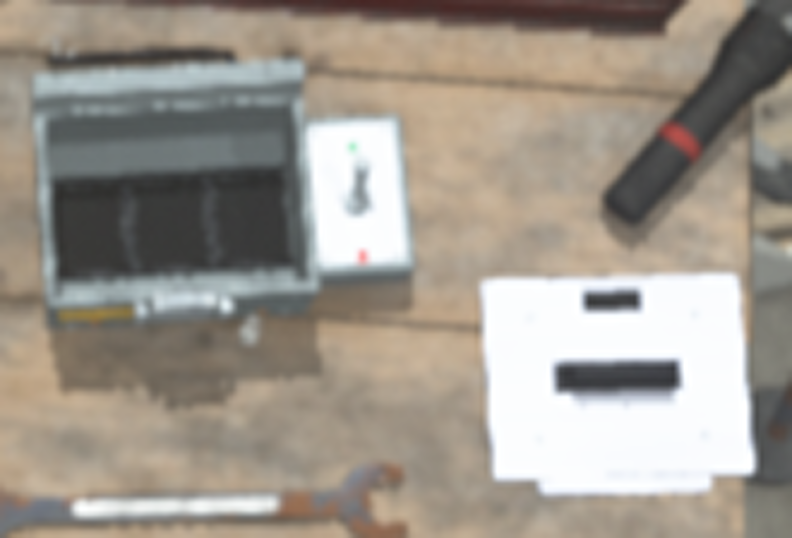

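```bash
python3 - <<'E'
from h import *
im=cv2.imread("pics/top0.png")
o=r.get_obs(); M=R.from_quat(o["tcp_rot"]).as_matrix(); print("tool axes cols\n",M.round(3))
crop(im,"c2",278,364,160,222,9)
for nm,lo,hi in(("g",(45,60,80),(85,255,255)),("r",(0,120,120),(8,255,255))):
    for c in blobs(im,lo,hi,(335,362,172,210),0): print(nm,c.mean(0),w("top",c,0.04).mean(0).round(4))
for c in blobs(im,(0,0,200),(180,40,255),(338,362,172,210),50):
    q=w("top",c,0.04)[:,:2].astype(np.float32); rc=cv2.minAreaRect(q); print("pod",rc, cv2.boxPoints(rc).round(4).tolist())
print("toolbox base", w("top",[[284,148],[413,155]],0.0).round(3).tolist())
E
```

```text
tool axes cols
 [[ 0.    -0.933  0.36 ]
 [ 0.     0.36   0.933]
 [-1.     0.     0.   ]]
g [348. 180.] [ 0.6421 -0.1404  0.04  ]
pod ((0.6114095449447632, -0.14367572963237762), (0.09620075672864914, 0.06160392984747887), 7.4307146072387695) [[0.5597000122070312, -0.11940000206232071], [0.5677000284194946, -0.18039999902248383], [0.663100004196167, -0.1679999977350235], [0.6550999879837036, -0.10689999908208847]]
toolbox base [[0.747, 0.065, 0.0], [0.751, -0.353, 0.0]]
```

View pics/c2.png

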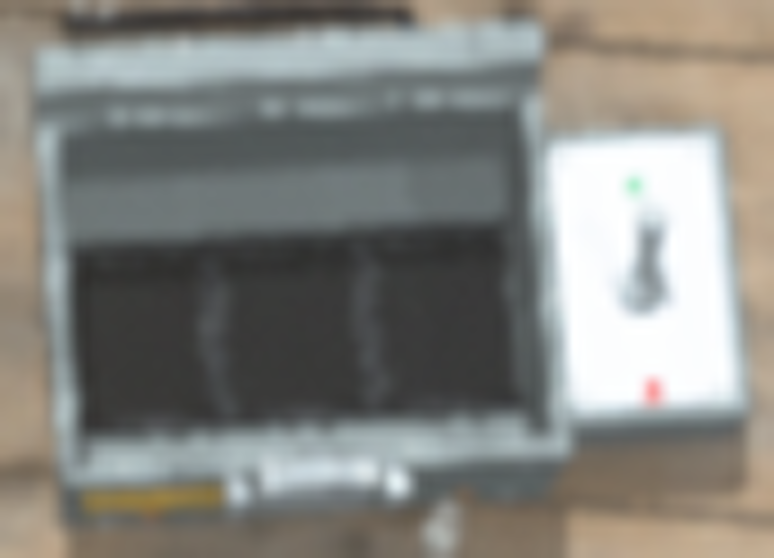

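```bash
python3 - <<'E'
from h import *
from scipy.optimize import least_squares
im=cv2.imread("pics/top0.png")
f=lambda c:(np.array(c)+.5)/9-.5+[278,160]
pts=[([-.064,.085,.078],(63,472)),([-.064,-.085,.078],(572,447)),([.082,.085,.091],(36,48)),([.082,-.085,.091],(545,25))]
D=lambda p,X:(R.from_euler('z',p[2]).apply(X)+[p[0],p[1],0])
X=np.array([a for a,_ in pts]);U=np.array([f(b) for _,b in pts])
res=lambda p:(pix("top",D(p,X))-U).ravel()
s=least_squares(res,[.6,-.03,.13]);print(s.x,np.degrees(s.x[2]),s.fun.round(2))
dots=w("top",[f((634,185)),f((653,391))],.04);print("dots",dots.round(4),"in dock",R.from_euler('z',-s.x[2]).apply(dots.mean(0)-[s.x[0],s.x[1],0]).round(4))
print("pivot",D(s.x,np.array([[0,-.119,.043]])))
big=cv2.resize(im[160:222,278:364],None,fx=9,fy=9,interpolation=cv2.INTER_CUBIC)
def line(P,col):
    q=((pix("top",D(s.x,np.array(P)))-[278,160]+.5)*9-.5).astype(int); cv2.polylines(big,[q.reshape(-1,1,2)],False,col,1)
def rect(x0,x1,y0,y1,z,col): line([[x0,y0,z],[x1,y0,z],[x1,y1,z],[x0,y1,z],[x0,y0,z]],col)
rect(-.064,.082,-.085,.085,.078,(0,0,255));rect(-.058,.058,-.079,.079,.078,(0,255,255));rect(.067,.082,-.085,.085,.091,(255,0,255))
rect(-.030,.030,-.025,.025,.008,(0,255,0));rect(-.03,.03,.029,.079,.008,(0,255,0));rect(-.052,.052,-.153,-.085,.04,(255,0,0))
cv2.imwrite("pics/c3.png",big)
E
```

```text
[ 0.59188482 -0.02729799  0.11784258] 6.751882320599424 [-0.33  0.74  0.21  0.6   0.15 -0.58 -0.02 -0.81]
dots [[ 0.6418 -0.1404  0.04  ]
 [ 0.5696 -0.1496  0.04  ]] in dock [-1.000e-04 -1.185e-01  4.000e-02]
pivot [[ 0.60587566 -0.14547268  0.043     ]]
```

View pics/c3.png

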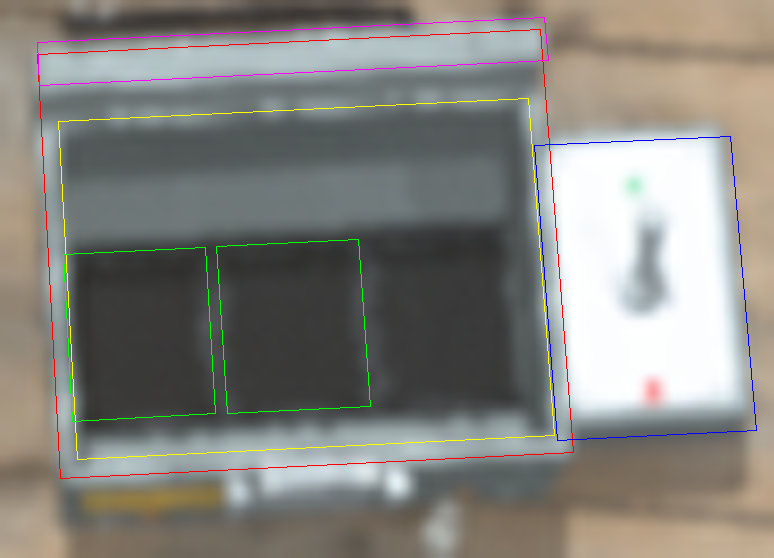

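jog_arm(steps=[0, -0.1, -0.2, -0.25, 0, 0, 0, 0, -0.1, -0.2, -0.4, 0, 0, 0, 0, -0.1, -0.2, -0.4, 0, 0, 0, 0, -0.1, -0.2, -0.4, 0, 0, 0, 0, -0.1, -0.2, -0.4, 0, 0, 0, 0, -0.1, -0.2, -0.4, 0, 0, 0, 0, -0.1, -0.2, -0.4, 0, 0, 0, 0, -0.1, -0.2, -0.4, 0, 0, 0, 0, -0.1, -0.2, -0.4, 0, 0, 0, 0, -0.1, -0.2, -0.4, 0, 0, 0, 0, -0.1, -0.2, -0.4, 0, 0, 0])

```text
time: 2.6
eef_pos: [0.2677, 0.1368, 0.3343]
tcp_rot: [-0.399, 0.583, 0.399, 0.585]
ft_force: [-0.1, 1.2, 0.6]
finger_gap: 0.0124
```

```bash
cat >> h.py <<'E'
DOCK=[0.592,-0.027,np.radians(7.1)]
def dk(x,y,z=0): c,s=np.cos(DOCK[2]),np.sin(DOCK[2]); return np.array([DOCK[0]+c*x-s*y,DOCK[1]+s*x+c*y,z])
def indock(p): return R.from_euler('z',-DOCK[2]).apply(np.array(p)-[DOCK[0],DOCK[1],0])
def tool(yaw): # jaw z-axis at yaw deg, x down
    t=np.radians(yaw); z=np.array([np.cos(t),np.sin(t),0]); x=np.array([0,0,-1.]); return np.c_[x,np.cross(z,x),z]
def plan(*wps,each=True):
    """wps (x,y,z,jaw yaw deg[,pitch about tool y]); deltas from the pose before (each) or from now"""
    o=r.get_obs(); p=o["eef_pos"]; M=R.from_quat(o["tcp_rot"]).as_matrix()
    print("t",o["time"],"pos",p.round(4),"jaw yaw",np.degrees(np.arctan2(M[1,2],M[0,2])).round(1),"q",o["joint_pos"].round(2),"gap",round(o["finger_gap"],4),"F",o["ft_force"].round(1))
    for q in wps:
        T=tool(q[3])
        if len(q)>4: T=T@R.from_euler('y',q[4],degrees=True).as_matrix()
        d=M.T@(np.array(q[:3])-p); a=np.degrees(R.from_matrix(M.T@T).as_rotvec())
        print(np.round(q,3).tolist(),"->",d.round(4).tolist(),a.round(1).tolist(),"rows",np.ceil(max(np.linalg.norm(d)/.04,np.linalg.norm(a)/8)))
        if each: p=np.array(q[:3]);M=T
E
python3 - <<'E'
from h import *
a=dk(.045,-.119); b=dk(.012,-.119)
plan((*a[:2],.16,97.1),(*a[:2],.086,97.1),(*b[:2],.086,97.1),(*b[:2],.2,97.1))
im=cv2.imread("pics/side0.png")
big=cv2.resize(im[160:250,215:325],None,fx=7,fy=7,interpolation=cv2.INTER_CUBIC)
def line(P,col):
    q=((pix("side",[dk(*p) for p in P])-[215,160]+.5)*7-.5).astype(int); cv2.polylines(big,[q.reshape(-1,1,2)],False,col,1)
def rect(x0,x1,y0,y1,z,col): line([[x0,y0,z],[x1,y0,z],[x1,y1,z],[x0,y1,z],[x0,y0,z]],col)
rect(-.064,.082,-.085,.085,.078,(0,0,255));rect(-.058,.058,-.079,.079,.078,(0,255,255));rect(.067,.082,-.085,.085,.091,(255,0,255));rect(-.064,.082,-.085,.085,0,(0,255,0));line([[0,-.119,.043],[.0165,-.119,.077]],(255,0,0))
cv2.imwrite("pics/c4.png",big)
E
```

```text
t 2.6 pos [0.2677 0.1368 0.3343] jaw yaw 68.7 q [ 0.25 -0.13  2.07  0.    1.19 -0.95] gap 0.0124 F [-0.1  1.2  0.6]
[0.651, -0.14, 0.16, 97.1] -> [0.1749, -0.4575, -0.1182] [-28.4, 0.0, 0.1] rows 13.0
[0.651, -0.14, 0.086, 97.1] -> [0.074, 0.0, 0.0] [0.0, 0.0, 0.0] rows 2.0
[0.619, -0.144, 0.086, 97.1] -> [0.0, 0.033, 0.0] [0.0, 0.0, 0.0] rows 1.0
[0.619, -0.144, 0.2, 97.1] -> [-0.114, 0.0, 0.0] [0.0, 0.0, 0.0] rows 3.0
```

View pics/c4.png

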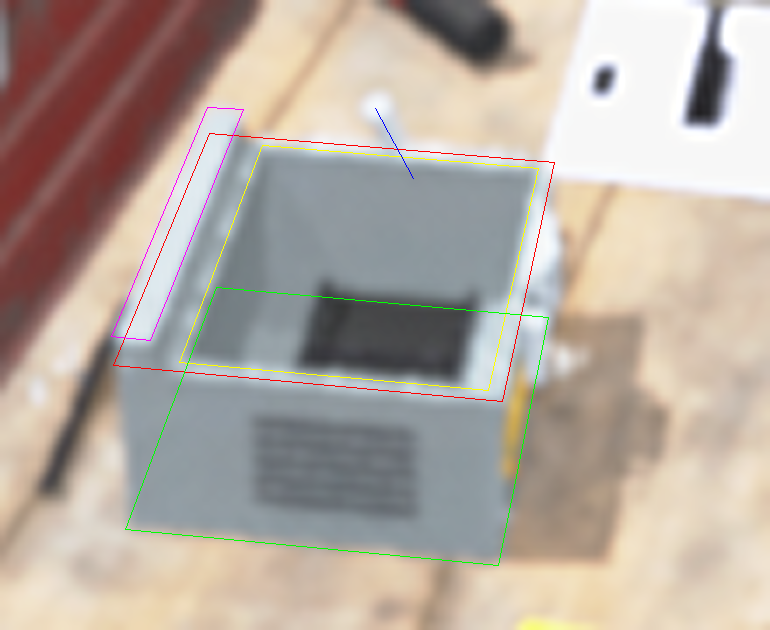

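jog_arm(steps=[0, 0.175, -0.457, -0.118, -28.4, 0, 0, 0, 0.175, -0.457, -0.118, -28.4, 0, 0, 0, 0.175, -0.457, -0.118, -28.4, 0, 0, 0, 0.175, -0.457, -0.118, -28.4, 0, 0, 0, 0.175, -0.457, -0.118, -28.4, 0, 0, 0, 0.175, -0.457, -0.118, -28.4, 0, 0, 0, 0.175, -0.457, -0.118, -28.4, 0, 0, 0, 0.175, -0.457, -0.118, -28.4, 0, 0, 0, 0.175, -0.457, -0.118, -28.4, 0, 0, 0, 0.175, -0.457, -0.118, -28.4, 0, 0, 0, 0.175, -0.457, -0.118, -28.4, 0, 0, 0, 0.175, -0.457, -0.118, -28.4, 0, 0])

```text
time: 3.8
eef_pos: [0.6524, -0.1386, 0.1567]
tcp_rot: [-0.529, 0.468, 0.531, 0.468]
ft_force: [0.3, 0.7, -0.4]
finger_gap: 0.0002
```

```bash
sed -i 's/DOCK=\[0.592,-0.027/DOCK=[0.592,-0.0285/' h.py; python3 - <<'E'
from h import *
a=dk(.047,-.119); b=dk(.010,-.119)
plan((*a[:2],.16,97.1),(*a[:2],.086,97.1),(*b[:2],.086,97.1))
E
```

```text
t 3.8 pos [ 0.6524 -0.1386  0.1567] jaw yaw 97.1 q [-0.31  0.63  1.53  0.    0.99 -2.  ] gap 0.0002 F [ 0.3  0.7 -0.4]
[0.653, -0.141, 0.16, 97.1] -> [-0.0033, -0.0007, -0.0023] [0.0, 0.1, -0.0] rows 1.0
[0.653, -0.141, 0.086, 97.1] -> [0.074, 0.0, 0.0] [0.0, 0.0, 0.0] rows 2.0
[0.617, -0.145, 0.086, 97.1] -> [0.0, 0.037, -0.0] [0.0, 0.0, 0.0] rows 1.0
```

jog_arm(steps=[0, 0.04, -0.001, -0.002, 0, 0, 0, 0, 0.071, -0.001, -0.002, 0, 0, 0, 0, 0.071, -0.001, -0.002, 0, 0, 0, 0, 0.071, 0.012, -0.002, 0, 0, 0, 0, 0.071, 0.02, -0.002, 0, 0, 0, 0, 0.071, 0.028, -0.002, 0, 0, 0, 0, 0.071, 0.036, -0.002, 0, 0, 0, 0, 0.071, 0.038, -0.002, 0, 0, 0, 0, 0.071, 0.02, -0.002, 0, 0, 0, 0, 0.03, 0.02, -0.002, 0, 0, 0, 0, -0.04, 0.02, -0.002, 0, 0, 0, 0, -0.1, 0.02, -0.002, 0, 0, 0])

```text
time: 5.0
eef_pos: [0.6324, -0.1431, 0.2281]
tcp_rot: [-0.529, 0.468, 0.531, 0.468]
ft_force: [-0.4, -0.7, -0.5]
finger_gap: 0.0006
```

```bash
python3 - <<'E'
from h import *
plan((.436,.2965,.15,3.8))
im=grab("side","s1"); crop(im,"s1c",215,325,160,250,7)
for d in r.find_in("side","cap_a_mid"): print(d)
E
```

```text
t 5.0 pos [ 0.6324 -0.1431  0.2281] jaw yaw 97.1 q [-0.32  0.53  1.5   0.    1.11 -2.02] gap 0.0006 F [-0.4 -0.7 -0.5]
[0.436, 0.296, 0.15, 3.8] -> [0.0794, 0.1404, 0.4603] [93.3, -0.0, -0.2] rows 13.0
{'at': [297.5, 262.1], 'conf': 0.83}
```

View pics/s1c.png

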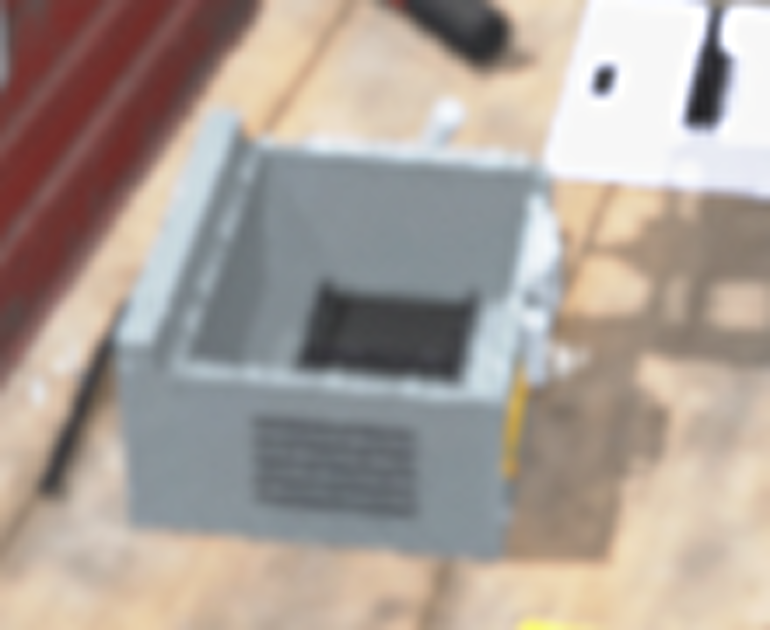

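```bash
cat >> h.py <<'E'
def caps(name,z=.076):
    im=grab("top",name); out=[]
    for c in blobs(im,(20,100,230),(35,255,255),(150,300,150,260),60):
        (cx,cy),(a,b),t=cv2.minAreaRect(w("top",c,z)[:,:2].astype(np.float32))
        if a<b: t-=90
        print("cap",round(cx,4),round(cy,4),"long",round(max(a,b),4),"short",round(min(a,b),4),"yaw",round((t+90)%180-90,1))
E
python3 - <<'E'
from h import *
caps("t1")
plan((.436,.297,.15,3.8),(.436,.297,.073,3.8),(.436,.297,.15,3.8),(.5704,.2533,.15,0),(.5704,.2533,.037,0),(.5704,.2533,.15,0))
E
```

```text
cap 0.4355 0.2973 long 0.0476 short 0.039 yaw 3.8
cap 0.4617 0.3765 long 0.05 short 0.0404 yaw -23.4
t 5.15 pos [ 0.6336 -0.1434  0.2303] jaw yaw 97.1 q [-0.32  0.53  1.5   0.    1.11 -2.02] gap 0.0006 F [-0.2 -0.9  0.1]
[0.436, 0.297, 0.15, 3.8] -> [0.0791, 0.142, 0.4616] [93.3, 0.2, 0.3] rows 13.0
[0.436, 0.297, 0.073, 3.8] -> [0.077, 0.0, 0.0] [0.0, 0.0, 0.0] rows 2.0
[0.436, 0.297, 0.15, 3.8] -> [-0.077, 0.0, 0.0] [0.0, 0.0, 0.0] rows 2.0
[0.57, 0.253, 0.15, 0.0] -> [0.0, -0.0525, 0.1312] [3.8, 0.0, 0.0] rows 4.0
[0.57, 0.253, 0.037, 0.0] -> [0.113, 0.0, 0.0] [0.0, 0.0, 0.0] rows 3.0
[0.57, 0.253, 0.15, 0.0] -> [-0.113, 0.0, 0.0] [0.0, 0.0, 0.0] rows 3.0
```

jog_arm(steps=[1, 0.0, 0.142, 0.46, 93.3, 0, 0, 1, 0.079, 0.142, 0.46, 93.3, 0, 0, 1, 0.079, 0.142, 0.46, 93.3, 0, 0, 1, 0.079, 0.142, 0.46, 93.3, 0, 0, 1, 0.079, 0.142, 0.46, 93.3, 0, 0, 1, 0.079, 0.142, 0.46, 93.3, 0, 0, 1, 0.079, 0.142, 0.46, 93.3, 0, 0, 1, 0.079, 0.142, 0.46, 93.3, 0, 0, 1, 0.079, 0.142, 0.46, 93.3, 0, 0, 1, 0.079, 0.142, 0.46, 93.3, 0, 0, 1, 0.079, 0.142, 0.46, 93.3, 0, 0, 1, 0.079, 0.142, 0.46, 93.3, 0, 0])

```text
time: 6.35
eef_pos: [0.4342, 0.2969, 0.1485]
tcp_rot: [-0.023, 0.706, 0.022, 0.707]
ft_force: [0.3, 0.5, 0.2]
finger_gap: 0.0914
```

jog_arm(steps=[1, 0, 0, 0, 0, 0, 0, 1, 0, 0, 0, 0, 0, 0])

```text
time: 6.55
eef_pos: [0.4336, 0.2966, 0.1476]
tcp_rot: [-0.024, 0.707, 0.022, 0.707]
ft_force: [-0.1, 0.3, 0.1]
finger_gap: 0.0946
```

```bash
python3 - <<'E'
from h import *
plan((.4355,.2973,.073,3.8),(.4355,.2973,.15,3.8),(.5704,.2533,.15,0))
E
```

```text
t 6.55 pos [0.4336 0.2966 0.1476] jaw yaw 3.8 q [ 0.48  0.46  1.89 -0.    0.79  0.41] gap 0.0946 F [-0.1  0.3  0.1]
[0.436, 0.297, 0.073, 3.8] -> [0.0746, 0.0008, 0.0019] [-0.0, -0.0, 0.2] rows 2.0
[0.436, 0.297, 0.15, 3.8] -> [-0.077, 0.0, 0.0] [0.0, 0.0, 0.0] rows 2.0
[0.57, 0.253, 0.15, 0.0] -> [0.0, -0.0528, 0.1317] [3.8, 0.0, 0.0] rows 4.0
```

jog_arm(steps=[0.72, 0.03, 0.001, 0.002, 0, 0, 0, 0.7, 0.075, 0.001, 0.002, 0, 0, 0, 0.7, 0.075, 0.001, 0.002, 0, 0, 0, 0, 0.075, 0.001, 0.002, 0, 0, 0, 0, 0.075, 0.001, 0.002, 0, 0, 0, 0, 0.075, 0.001, 0.002, 0, 0, 0, 0, 0.075, 0.001, 0.002, 0, 0, 0, 0, 0.075, 0.001, 0.002, 0, 0, 0, 0, 0.045, 0.001, 0.002, 0, 0, 0, 0, 0.0, 0.001, 0.002, 0, 0, 0, 0, 0.0, 0.001, 0.002, 0, 0, 0], force=10)

```text
time: 7.65
eef_pos: [0.4373, 0.2988, 0.1528]
tcp_rot: [-0.023, 0.704, 0.024, 0.709]
ft_force: [0.2, 0.4, -0.2]
finger_gap: 0.0484
```

```bash
python3 - <<'E'
from h import *
plan((.5704,.2533,.15,0),(.5704,.2533,.036,0),each=False)
for d in r.find_in("side","cap_a_mid"): print(d)
E
```

```text
t 7.65 pos [0.4373 0.2988 0.1528] jaw yaw 3.8 q [ 0.48  0.46  1.88 -0.    0.79  0.41] gap 0.0484 F [ 0.2  0.4 -0.2]
[0.57, 0.253, 0.15, 0.0] -> [0.0038, -0.0542, 0.1298] [3.8, 0.4, -0.1] rows 4.0
[0.57, 0.253, 0.036, 0.0] -> [0.1178, -0.0542, 0.1289] [3.8, 0.4, -0.1] rows 5.0
{'at': [297.5, 262.1], 'conf': 0.83}
```

jog_arm(steps=[0, 0.004, -0.054, 0.129, 3.8, 0, 0, 0, 0.004, -0.054, 0.129, 3.8, 0, 0, 0, 0.004, -0.054, 0.129, 3.8, 0, 0, 0, 0.004, -0.054, 0.129, 3.8, 0, 0, 0, 0.06, -0.054, 0.129, 3.8, 0, 0, 0, 0.11, -0.054, 0.129, 3.8, 0, 0, 0, 0.118, -0.054, 0.129, 3.8, 0, 0, 0, 0.118, -0.054, 0.129, 3.8, 0, 0, 0.72, 0.118, -0.054, 0.129, 3.8, 0, 0, 0.72, 0.118, -0.054, 0.129, 3.8, 0, 0, 0.72, 0.118, -0.054, 0.129, 3.8, 0, 0, 0.8, 0.06, -0.054, 0.129, 3.8, 0, 0])

```text
time: 8.9
eef_pos: [0.5669, 0.2521, 0.0793]
tcp_rot: [-0.001, 0.708, -0.001, 0.706]
ft_force: [-0.7, 0.5, 0.2]
finger_gap: 0.0719
```

jog_arm(steps=[0.8, -0.05, 0, 0, 0, 0, 0, 0.8, -0.05, 0, 0, 0, 0, 0])

```text
time: 9.1
eef_pos: [0.5693, 0.2531, 0.1359]
tcp_rot: [0.0, 0.705, -0.0, 0.709]
ft_force: [0.3, -0.4, 0.1]
finger_gap: 0.0758
```

```bash
python3 - <<'E'
from h import *
caps("t2")
print("as placed"); caps("t2b",.036)
plan((.456,.1855,.15,-1.5),(.456,.1855,.073,-1.5),(.4617,.3765,.15,-23.4))
E
```

```text
as placed
t 9.2 pos [0.5674 0.2524 0.1309] jaw yaw -0.0 q [ 0.31  0.6   1.67 -0.    0.87  0.31] gap 0.076 F [-0.3 -0.  -0.8]
[0.456, 0.186, 0.15, -1.5] -> [-0.019, -0.067, -0.1114] [1.5, 0.0, 0.1] rows 4.0
[0.456, 0.186, 0.073, -1.5] -> [0.077, 0.0, 0.0] [0.0, 0.0, 0.0] rows 2.0
[0.462, 0.376, 0.15, -23.4] -> [-0.077, 0.1911, 0.0007] [21.9, 0.0, 0.0] rows 6.0
```

jog_arm(steps=[0.8, -0.02, -0.067, -0.111, 1.5, 0, 0, 0.75, -0.02, -0.067, -0.111, 1.5, 0, 0, 0.75, -0.02, -0.067, -0.111, 1.5, 0, 0, 0.75, -0.02, -0.067, -0.111, 1.5, 0, 0, 0.75, 0.02, -0.067, -0.111, 1.5, 0, 0, 0.75, 0.058, -0.067, -0.111, 1.5, 0, 0, 0.75, 0.058, -0.067, -0.111, 1.5, 0, 0, 0, 0.058, -0.067, -0.111, 1.5, 0, 0, 0, 0.058, -0.067, -0.111, 1.5, 0, 0, 0, 0.058, -0.067, -0.111, 1.5, 0, 0, 0, 0.058, -0.067, -0.111, 1.5, 0, 0, 0, 0.058, -0.067, -0.111, 1.5, 0, 0])

```text
time: 10.4
eef_pos: [0.4569, 0.1856, 0.0742]
tcp_rot: [0.009, 0.706, -0.01, 0.708]
ft_force: [-0.3, -0.4, 7.3]
finger_gap: 0.0479
```

jog_arm(steps=[0, 0, 0, 0, 0, 0, 0, 0, -0.04, 0, 0, 0, 0, 0, 0, -0.077, 0, 0, 0, 0, 0, 0, -0.077, 0, 0, 0, 0, 0])

```text
time: 10.8
eef_pos: [0.4583, 0.1862, 0.1553]
tcp_rot: [0.01, 0.704, -0.009, 0.71]
ft_force: [-0.1, 0.6, -1.4]
finger_gap: 0.0477
```

```bash
python3 - <<'E'
from h import *
plan((.5704,.193,.15,0),(.5704,.193,.036,0),each=False)
im=grab("side","s2"); crop(im,"s2c",180,340,160,360,3)
E
```

```text
t 10.8 pos [0.4583 0.1862 0.1553] jaw yaw -1.5 q [ 0.25  0.41  1.97 -0.    0.76  0.28] gap 0.0477 F [-0.1  0.6 -1.4]
[0.57, 0.193, 0.15, 0.0] -> [0.0064, 0.0098, 0.1118] [-1.5, 0.5, -0.0] rows 3.0
[0.57, 0.193, 0.036, 0.0] -> [0.1204, 0.0097, 0.1107] [-1.5, 0.5, -0.0] rows 5.0
```

View pics/s2c.png

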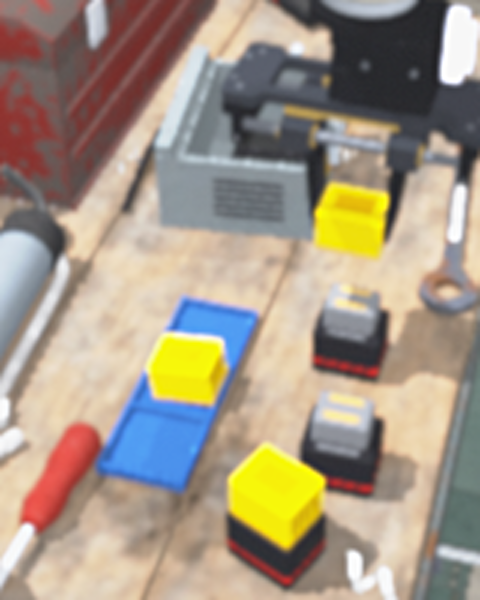

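jog_arm(steps=[0, 0.006, 0.01, 0.111, -1.5, 0, 0, 0, 0.006, 0.01, 0.111, -1.5, 0, 0, 0, 0.006, 0.01, 0.111, -1.5, 0, 0, 0, 0.06, 0.01, 0.111, -1.5, 0, 0, 0, 0.11, 0.01, 0.111, -1.5, 0, 0, 0, 0.12, 0.01, 0.111, -1.5, 0, 0, 0, 0.12, 0.01, 0.111, -1.5, 0, 0, 0.72, 0.12, 0.01, 0.111, -1.5, 0, 0, 0.72, 0.12, 0.01, 0.111, -1.5, 0, 0, 0.72, 0.12, 0.01, 0.111, -1.5, 0, 0, 0.8, 0.06, 0.01, 0.111, -1.5, 0, 0, 0.8, 0.0, 0.01, 0.111, -1.5, 0, 0])

```text
time: 12.05
eef_pos: [0.5681, 0.1928, 0.1346]
tcp_rot: [-0.0, 0.706, -0.0, 0.709]
ft_force: [0.1, 0.8, 0.0]
finger_gap: 0.0751
```

```bash
python3 - <<'E'
from h import *
caps("t3")
plan((.4617,.3765,.15,-23.4),(.4617,.3765,.073,-23.4),each=False)
E
```

```text
cap 0.4613 0.3768 long 0.0487 short 0.0402 yaw -22.6
t 12.1 pos [0.5711 0.1936 0.1434] jaw yaw -0.0 q [ 0.22  0.56  1.72 -0.    0.85  0.22] gap 0.0756 F [3.2 0.6 7.4]
[0.462, 0.376, 0.15, -23.4] -> [-0.0079, 0.1829, -0.1093] [23.4, 0.9, -0.3] rows 6.0
[0.462, 0.376, 0.073, -23.4] -> [0.069, 0.1827, -0.1105] [23.4, 0.9, -0.3] rows 6.0
```

jog_arm(steps=[0.8, -0.03, 0.183, -0.11, 23, 0, 0, 0.8, -0.03, 0.183, -0.11, 23, 0, 0, 0.8, -0.02, 0.183, -0.11, 23, 0, 0, 0.8, -0.01, 0.183, -0.11, 23, 0, 0, 0.8, -0.008, 0.183, -0.11, 23, 0, 0, 0.8, -0.008, 0.183, -0.11, 23, 0, 0, 0.8, -0.008, 0.183, -0.11, 23, 0, 0])

```text
time: 12.8
eef_pos: [0.4609, 0.3766, 0.1503]
tcp_rot: [0.143, 0.688, -0.139, 0.698]
ft_force: [0.0, -0.5, 0.2]
finger_gap: 0.0759
```

```bash
python3 - <<'E'
from h import *
plan((.4615,.3767,.073,-23),(.5704,.3135,.15,0),(.5704,.3135,.036,0))
E
```

```text
t 12.8 pos [0.4609 0.3766 0.1503] jaw yaw -23.0 q [ 0.58  0.54  1.73 -0.01  0.86  0.98] gap 0.0759 F [ 0.  -0.5  0.2]
[0.462, 0.377, 0.073, -23.0] -> [0.0773, -0.0003, -0.0006] [0.0, 0.8, -0.5] rows 2.0
[0.57, 0.314, 0.15, 0.0] -> [-0.077, -0.0156, 0.1249] [-23.0, 0.0, 0.0] rows 4.0
[0.57, 0.314, 0.036, 0.0] -> [0.114, 0.0, 0.0] [0.0, 0.0, 0.0] rows 3.0
```

jog_arm(steps=[0.72, 0.04, 0, 0, 0, 0, 0, 0.7, 0.077, 0, 0, 0, 0, 0, 0.7, 0.077, 0, 0, 0, 0, 0, 0, 0.077, 0, 0, 0, 0, 0, 0, 0.077, 0, 0, 0, 0, 0, 0, 0.077, 0, 0, 0, 0, 0, 0, 0.077, 0, 0, 0, 0, 0, 0, 0.077, 0, 0, 0, 0, 0, 0, 0.04, 0, 0, 0, 0, 0, 0, 0, 0, 0, 0, 0, 0, 0, 0, 0, 0, 0, 0, 0])

```text
time: 13.9
eef_pos: [0.4625, 0.3778, 0.1559]
tcp_rot: [0.145, 0.685, -0.137, 0.701]
ft_force: [0.2, 0.8, -0.3]
finger_gap: 0.0478
```

```bash
python3 - <<'E'
from h import *
plan((.5704,.3135,.15,0),(.5704,.3135,.036,0),each=False)
E
```

```text
t 13.9 pos [0.4625 0.3778 0.1559] jaw yaw -22.9 q [ 0.58  0.53  1.73 -0.01  0.86  0.98] gap 0.0478 F [ 0.2  0.8 -0.3]
[0.57, 0.314, 0.15, 0.0] -> [0.008, -0.0173, 0.1243] [-22.9, 1.2, -0.7] rows 4.0
[0.57, 0.314, 0.036, 0.0] -> [0.122, -0.019, 0.1222] [-22.9, 1.2, -0.7] rows 5.0
```

jog_arm(steps=[0, 0.006, -0.018, 0.123, -23, 0, 0, 0, 0.006, -0.018, 0.123, -23, 0, 0, 0, 0.006, -0.018, 0.123, -23, 0, 0, 0, 0.06, -0.018, 0.123, -23, 1, 0, 0, 0.11, -0.018, 0.123, -23, 1, 0, 0, 0.121, -0.018, 0.123, -23, 1, 0, 0, 0.121, -0.018, 0.123, -23, 1, 0, 0.72, 0.121, -0.018, 0.123, -23, 1, 0, 0.72, 0.121, -0.018, 0.123, -23, 1, 0, 0.72, 0.121, -0.018, 0.123, -23, 1, 0, 0.8, 0.06, -0.018, 0.123, -23, 1, 0, 0.8, 0.0, -0.018, 0.123, -23, 1, 0])

```text
time: 15.1
eef_pos: [0.5687, 0.3133, 0.1381]
tcp_rot: [0.003, 0.705, 0.004, 0.709]
ft_force: [-0.2, -0.1, 0.9]
finger_gap: 0.0751
```

jog_arm(steps=[0.8, -0.05, 0, 0.05, 0, 0, 0, 0.8, -0.1, -0.05, 0.1, 0, 0, 0, 0.8, -0.1, -0.15, 0.1, 0, 0, 0, 0.8, -0.1, -0.15, 0.1, 0, 0, 0, 0.8, -0.1, -0.15, 0.1, 0, 0, 0, 0.8, -0.1, -0.15, 0.1, 0, 0, 0, 0.8, -0.1, -0.15, 0.1, 0, 0, 0])

```text
time: 15.8
eef_pos: [0.6684, 0.1621, 0.2381]
tcp_rot: [0.004, 0.705, 0.004, 0.709]
ft_force: [-0.4, 1.0, -0.4]
finger_gap: 0.0761
```

```bash
python3 - <<'E'
from h import *
plan()
im=grab("top","t4")
a=cv2.resize(im[195:260,150:262],None,fx=7,fy=7,interpolation=cv2.INTER_CUBIC); cv2.imwrite("pics/t4c.png",a)
for l in("pack_a_mid","cap_a_mid"): print([(d["conf"],d["at"]) for d in r.find_in("top",l)])
E
```

```text
t 15.8 pos [0.6684 0.1621 0.2381] jaw yaw -0.0 q [0.14 0.58 1.39 0.01 1.17 0.13] gap 0.0761 F [-0.4  1.  -0.4]
[(0.16, [326.6, 255.5])]
[]
```

View pics/t4.png

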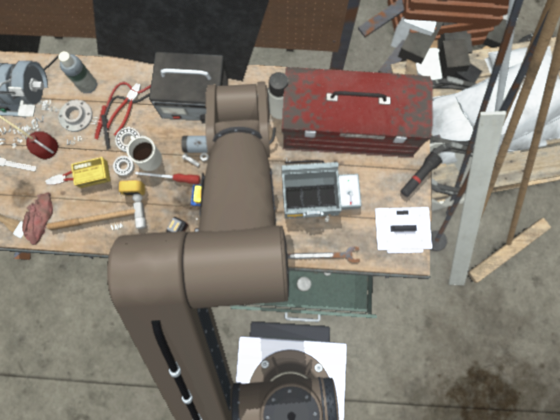

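jog_arm(steps=[0.8, -0.06, -0.36, -0.15, 0, 0, 0, 0.8, -0.06, -0.36, -0.15, 0, 0, 0, 0.8, -0.06, -0.36, -0.15, 0, 0, 0, 0.8, -0.06, -0.36, -0.15, 0, 0, 0, 0.8, -0.06, -0.36, -0.15, 0, 0, 0, 0.8, -0.06, -0.36, -0.15, 0, 0, 0, 0.8, -0.06, -0.36, -0.15, 0, 0, 0, 0.8, -0.06, -0.36, -0.15, 0, 0, 0, 0.8, -0.06, -0.36, -0.15, 0, 0, 0, 0.8, -0.06, -0.36, -0.15, 0, 0, 0])

```text
time: 16.95
eef_pos: [0.5186, -0.1969, 0.2929]
tcp_rot: [0.003, 0.705, 0.004, 0.709]
ft_force: [-0.2, -0.1, 0.0]
finger_gap: 0.0757
```

```bash
python3 - <<'E'
from h import *
plan()
im=grab("top","t5")
crop(im,"t5c",155,265,180,260,7)
for l in("pack_a_mid","cap_a_mid"): print([(d["conf"],d["at"],w("top",d["at"],.05).round(3)) for d in r.find_in("top",l)])
caps("t5b",.036)
E
```

```text
t 16.95 pos [ 0.5186 -0.1969  0.2929] jaw yaw 0.1 q [-0.49  0.33  1.65  0.01  1.16 -0.49] gap 0.0757 F [-0.2 -0.1  0. ]
[]
[(0.68, [236.9, 198.7], array([[0.558, 0.197, 0.05 ]]))]
cap 0.5668 0.1902 long 0.0478 short 0.036 yaw -2.1
cap 0.5698 0.3119 long 0.0479 short 0.0382 yaw 1.4
```

View pics/t5c.png

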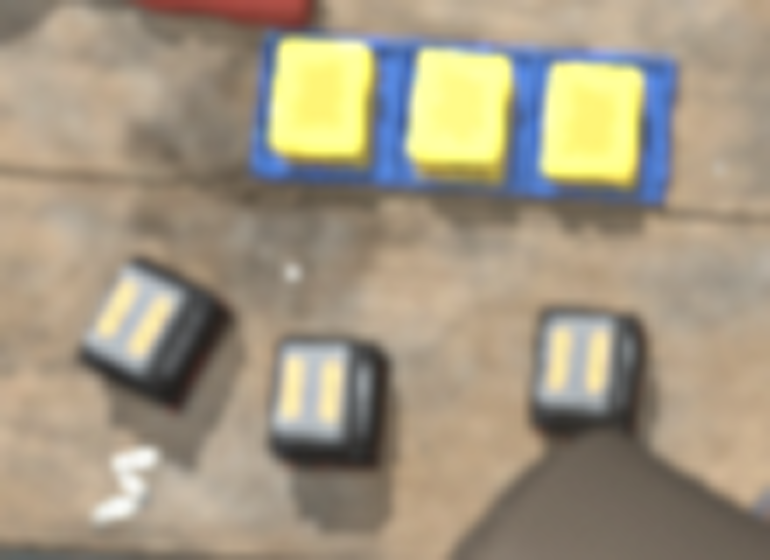

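```bash
python3 - <<'E'
from h import *
c=[((x+.5)/7-.5+155,(y+.5)/7-.5+180) for x,y in((137,325),(317,390),(580,367))]
print(w("top",c,.066).round(4))
plan((.4565,.1865,.15,-1.5),(.4565,.1865,.067,-1.5))
E
```

```text
[[0.4589 0.3745 0.066 ]
 [0.4362 0.295  0.066 ]
 [0.4534 0.1846 0.066 ]]
t 17.15 pos [ 0.5191 -0.1957  0.2926] jaw yaw 0.3 q [-0.48  0.33  1.65  0.01  1.16 -0.49] gap 0.0758 F [-1.3 -0.2 -0.4]
[0.456, 0.186, 0.15, -1.5] -> [0.1462, 0.381, -0.0614] [1.8, 0.2, -0.6] rows 11.0
[0.456, 0.186, 0.067, -1.5] -> [0.083, 0.0, 0.0] [0.0, 0.0, 0.0] rows 3.0
```

jog_arm(steps=[0.7, 0.05, 0.38, -0.061, 1.8, 0, 0, 0.7, 0.1, 0.38, -0.061, 1.8, 0, 0, 0.7, 0.12, 0.38, -0.061, 1.8, 0, 0, 0.7, 0.13, 0.38, -0.061, 1.8, 0, 0, 0.7, 0.14, 0.38, -0.061, 1.8, 0, 0, 0.7, 0.146, 0.38, -0.061, 1.8, 0, 0, 0.7, 0.146, 0.38, -0.061, 1.8, 0, 0, 0.7, 0.146, 0.38, -0.061, 1.8, 0, 0, 0.7, 0.146, 0.38, -0.061, 1.8, 0, 0, 0.7, 0.146, 0.38, -0.061, 1.8, 0, 0, 0.7, 0.146, 0.38, -0.061, 1.8, 0, 0, 0.7, 0.146, 0.38, -0.061, 1.8, 0, 0])

```text
time: 18.35
eef_pos: [0.4574, 0.1847, 0.1509]
tcp_rot: [0.013, 0.705, -0.006, 0.709]
ft_force: [-0.8, 0.4, -0.7]
finger_gap: 0.0666
```

```bash
python3 - <<'E'
from h import *
b=dk(0,-.054); im=grab("side","s3")
plan((.456,.186,.067,-1.5),(.456,.186,.19,-1.5),(*b[:2],.19,7.1),(*b[:2],.1,7.1))
E
```

```text
t 18.4 pos [0.4574 0.1845 0.1509] jaw yaw -1.6 q [0.24 0.42 1.97 0.01 0.74 0.26] gap 0.0662 F [-1.1 -0.4 -0.4]
[0.456, 0.186, 0.067, -1.5] -> [0.0839, 0.0005, -0.0019] [-0.1, 0.3, -0.6] rows 3.0
[0.456, 0.186, 0.19, -1.5] -> [-0.123, 0.0, 0.0] [0.0, 0.0, 0.0] rows 4.0
[0.599, -0.082, 0.19, 7.1] -> [0.0, -0.2643, 0.1496] [-8.6, 0.0, 0.0] rows 8.0
[0.599, -0.082, 0.1, 7.1] -> [0.09, 0.0, 0.0] [0.0, 0.0, 0.0] rows 3.0
```

jog_arm(steps=[0.7, 0.04, 0, -0.001, 0, 0.3, -0.6, 0.65, 0.084, 0, -0.001, 0, 0.3, -0.6, 0.65, 0.084, 0, -0.001, 0, 0.3, -0.6, 0, 0.084, 0, -0.001, 0, 0.3, -0.6, 0, 0.084, 0, -0.001, 0, 0.3, -0.6, 0, 0.084, 0, -0.001, 0, 0.3, -0.6, 0, 0.084, 0, -0.001, 0, 0.3, -0.6, 0, 0.084, 0, -0.001, 0, 0.3, -0.6, 0, 0.084, 0, -0.001, 0, 0.3, -0.6, 0, 0.06, 0, -0.001, 0, 0.3, -0.6, 0, 0.01, 0, -0.001, 0, 0.3, -0.6, 0, -0.039, 0, -0.001, 0, 0.3, -0.6], force=30)

```text
time: 19.6
eef_pos: [0.4556, 0.184, 0.1915]
tcp_rot: [0.01, 0.708, -0.01, 0.706]
ft_force: [1.5, 0.1, -2.7]
finger_gap: 0.0383
```

jog_arm(steps=[0, 0, 0, 0, 0, 0, 0])

```text
time: 19.7
eef_pos: [0.4575, 0.1846, 0.1971]
tcp_rot: [0.011, 0.704, -0.009, 0.71]
ft_force: [0.7, -0.1, -4.9]
finger_gap: 0.0387
```

```bash
python3 - <<'E'
from h import *
b=dk(0,-.054)
plan((*b[:2],.19,7.1),(*b[:2],.1,7.1),each=False)
E
```

```text
t 19.7 pos [0.4575 0.1846 0.1971] jaw yaw -1.6 q [0.25 0.35 1.92 0.   0.86 0.28] gap 0.0387 F [ 0.7 -0.1 -4.9]
[0.599, -0.082, 0.19, 7.1] -> [0.0077, -0.2627, 0.1484] [-8.7, 0.5, -0.1] rows 8.0
[0.599, -0.082, 0.1, 7.1] -> [0.0977, -0.2629, 0.1477] [-8.7, 0.5, -0.1] rows 8.0
```

jog_arm(steps=[0, 0.007, -0.263, 0.148, -8.7, 0.5, 0, 0, 0.007, -0.263, 0.148, -8.7, 0.5, 0, 0, 0.007, -0.263, 0.148, -8.7, 0.5, 0, 0, 0.007, -0.263, 0.148, -8.7, 0.5, 0, 0, 0.007, -0.263, 0.148, -8.7, 0.5, 0, 0, 0.007, -0.263, 0.148, -8.7, 0.5, 0, 0, 0.007, -0.263, 0.148, -8.7, 0.5, 0, 0, 0.007, -0.263, 0.148, -8.7, 0.5, 0, 0, 0.007, -0.263, 0.148, -8.7, 0.5, 0, 0, 0.007, -0.263, 0.148, -8.7, 0.5, 0])

```text
time: 20.7
eef_pos: [0.5976, -0.081, 0.1905]
tcp_rot: [-0.044, 0.706, 0.045, 0.705]
ft_force: [0.1, 1.2, -2.9]
finger_gap: 0.0387
```

```bash
python3 - <<'E'
from h import *
b=dk(0,-.054)
im=grab("side","s4"); crop(im,"s4c",215,325,140,250,5)
plan((*b[:2],.1,7.1),(*b[:2],.078,7.1),each=False)
E
```

```text
t 20.75 pos [ 0.5977 -0.081   0.1907] jaw yaw 7.2 q [-0.24  0.51  1.66  0.    0.98 -0.37] gap 0.039 F [-1.  -0.8 -3.4]
[0.599, -0.082, 0.1, 7.1] -> [0.0907, -0.0014, 0.0009] [0.1, -0.0, -0.1] rows 3.0
[0.599, -0.082, 0.078, 7.1] -> [0.1127, -0.0014, 0.0009] [0.1, -0.0, -0.1] rows 3.0
```

View pics/s4c.png

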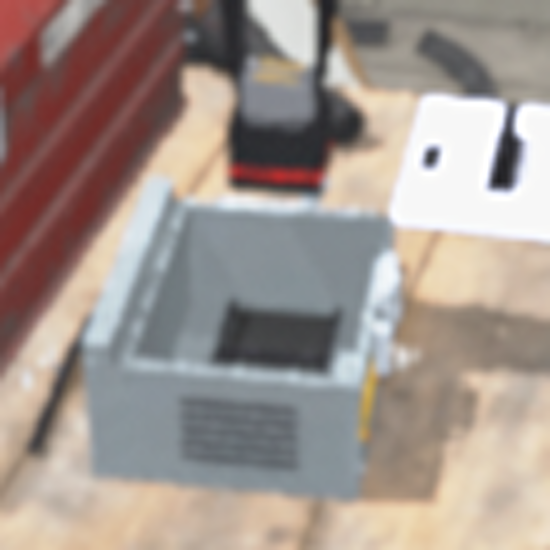

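jog_arm(steps=[0, 0.04, -0.001, 0.001, 0, 0, 0, 0, 0.08, -0.001, 0.001, 0, 0, 0, 0, 0.095, -0.001, 0.001, 0, 0, 0, 0, 0.104, -0.001, 0.001, 0, 0, 0, 0, 0.108, -0.001, 0.001, 0, 0, 0, 0, 0.111, -0.001, 0.001, 0, 0, 0, 0, 0.111, -0.001, 0.001, 0, 0, 0])

```text
time: 21.45
eef_pos: [0.5981, -0.0807, 0.0832]
tcp_rot: [-0.044, 0.706, 0.046, 0.705]
ft_force: [-12.5, 4.2, 25.4]
finger_gap: 0.0383
```

jog_arm(steps=[0, 0.003, 0, 0, 0, 0, 0, 0, 0.004, 0, 0, 0, 0, 0])

```text
time: 21.65
eef_pos: [0.598, -0.0805, 0.0831]
tcp_rot: [-0.045, 0.705, 0.046, 0.706]
ft_force: [-16.3, -0.5, 39.2]
finger_gap: 0.0388
```

jog_arm(steps=[0, -0.006, 0, 0, 0, 0, 0, 0, -0.006, -0.0015, -0.003, 0, 0, 0, 0, -0.002, -0.0015, -0.003, 0, 0, 0, 0, 0.002, -0.0015, -0.003, 0, 0, 0, 0, 0.004, -0.0015, -0.003, 0, 0, 0, 0, 0.004, -0.0015, -0.003, 0, 0, 0])

```text
time: 22.25
eef_pos: [0.5954, -0.0826, 0.0818]
tcp_rot: [-0.045, 0.705, 0.045, 0.706]
ft_force: [-10.8, -0.6, 34.7]
finger_gap: 0.0387
```

jog_arm(steps=[0, -0.012, 0, 0, 0, 0, 0, 0, -0.012, 0, 0, 0, 0, 0])

```text
time: 22.45
eef_pos: [0.596, -0.0827, 0.0948]
tcp_rot: [-0.046, 0.704, 0.045, 0.707]
ft_force: [1.2, 0.4, -3.5]
finger_gap: 0.0385
```

```bash
python3 - <<'E'
from h import *
ims=cv2.imread("pics/side0.png"); imt=cv2.imread("pics/top0.png")
A=cv2.resize(ims[175:225,250:295],None,fx=8.6,fy=8.6,interpolation=cv2.INTER_CUBIC)
B=cv2.resize(imt[178:215,278:348],None,fx=5.6,fy=5.6,interpolation=cv2.INTER_CUBIC)
A=cv2.convertScaleAbs(A,alpha=1.6,beta=0);B=cv2.convertScaleAbs(B,alpha=2.2,beta=-40)
def rect(im,cam,o,s,P,col):
    q=((pix(cam,[dk(*p) for p in P])-o+.5)*s-.5).astype(int); cv2.polylines(im,[q.reshape(-1,1,2)],True,col,1)
for im,cam,o,s in((A,"side",[250,175],8.6),(B,"top",[278,178],5.6)):
    for yc in(-.054,0,.054):
        for z,c in((.008,(0,255,0)),):
            rect(im,cam,o,s,[(-.03,yc-.025,z),(.03,yc-.025,z),(.03,yc+.025,z),(-.03,yc+.025,z)],c)
    rect(im,cam,o,s,[(-.058,-.079,.078),(.058,-.079,.078),(.058,.079,.078),(-.058,.079,.078)],(0,0,255))
C=np.zeros((max(A.shape[0],B.shape[0]),A.shape[1]+B.shape[1],3),np.uint8);C[:A.shape[0],:A.shape[1]]=A;C[:B.shape[0],A.shape[1]:]=B
cv2.imwrite("pics/m1.png",C);print(C.shape); plan()
E
```

```text
(430, 779, 3)
t 22.45 pos [ 0.596  -0.0827  0.0948] jaw yaw 7.4 q [-0.25  0.62  1.75  0.    0.76 -0.38] gap 0.0385 F [ 1.2  0.4 -3.5]
```

View pics/m1.png

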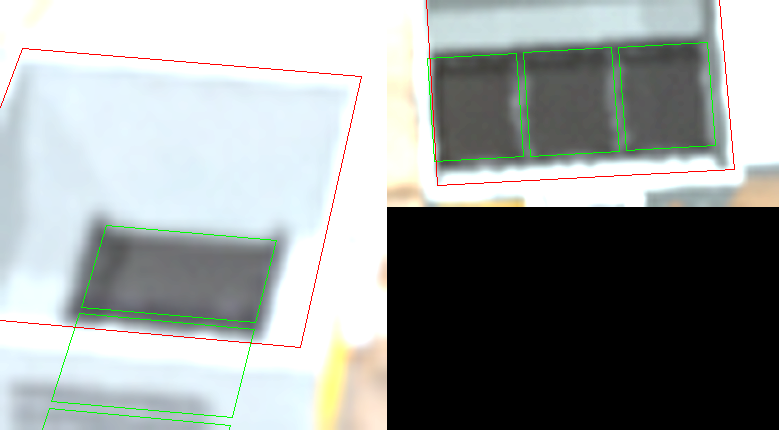

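```bash
python3 - <<'E'
from h import *
t=np.array([.5977,-.081]); c=R.from_euler('z',7.2,degrees=True)
for s,px in((27,(230,185)),(-27,(320,193))):
    P=np.r_[t,0]+c.apply([s/1000,.022,0])
    for z in(.115,.120,.125,.130): 
        P[2]=z; print(s,z,((pix("side",P)-[215,140]+.5)*5-.5).round(1),px)
for n,dx,dz in (("top",(-20,20),.0),):
    P=np.r_[t,.19]; print(pix("side",P))
im=grab("side","s5")
a=cv2.resize(im[150:240,235:325],None,fx=6,fy=6,interpolation=cv2.INTER_CUBIC)
cv2.imwrite("pics/s5c.png",cv2.convertScaleAbs(a,alpha=1.3))
E
```

```text
27 0.115 [[225.7 194.4]] (230, 185)
27 0.12 [[225.6 186.6]] (230, 185)
27 0.125 [[225.4 178.7]] (230, 185)
27 0.13 [[225.2 170.8]] (230, 185)
-27 0.115 [[322.2 202.2]] (320, 193)
-27 0.12 [[322.3 194.4]] (320, 193)
-27 0.125 [[322.4 186.5]] (320, 193)
-27 0.13 [[322.5 178.6]] (320, 193)
[[270.55075672 151.17763668]]
```

View pics/s5c.png

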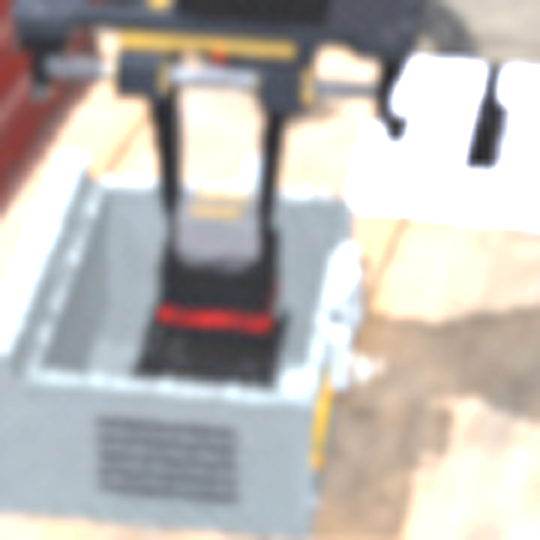

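jog_arm(steps=[0, 0.0, -0.0025, 0.001, 0, 0, 0, 0, 0.008, -0.0025, 0.001, 0, 0, 0, 0, 0.012, -0.0025, 0.001, 0, 0, 0, 0, 0.015, -0.0025, 0.001, 0, 0, 0, 0, 0.016, -0.0025, 0.001, 0, 0, 0])

```text
time: 23.0
eef_pos: [0.5967, -0.0852, 0.0807]
tcp_rot: [-0.046, 0.704, 0.045, 0.707]
ft_force: [-17.8, 2.4, 50.3]
finger_gap: 0.0387
```

```bash
python3 - <<'E'
from h import *
plan(); o=r.get_obs(); print(indock(o["eef_pos"]).round(4),o["wrist_torque"].round(2))
E
```

```text
t 23.0 pos [ 0.5967 -0.0852  0.0807] jaw yaw 7.4 q [-0.25  0.64  1.76 -0.    0.74 -0.38] gap 0.0387 F [-17.8   2.4  50.3]
[-0.0023 -0.0569  0.0807] [0.31 3.46 0.03]
```

jog_arm(steps=[0, -0.008, 0.0, 0.0, 0, 0, 0, 0, -0.008, 0.002, -0.004, 0, 0, 0, 0, -0.008, 0.002, -0.004, 0, 0, 0, 0, -0.003, 0.002, -0.004, 0, 0, 0, 0, -0.001, 0.002, -0.004, 0, 0, 0, 0, 0.0, 0.002, -0.004, 0, 0, 0])

```text
time: 23.6
eef_pos: [0.5958, -0.084, 0.0834]
tcp_rot: [-0.047, 0.701, 0.044, 0.71]
ft_force: [5.3, 5.1, 32.3]
finger_gap: 0.0388
```

```bash
python3 - <<'E'
from h import *
plan(); o=r.get_obs(); print(indock(o["eef_pos"]).round(4),o["wrist_torque"].round(2))
E
```

```text
t 23.6 pos [ 0.5958 -0.084   0.0834] jaw yaw 7.4 q [-0.25  0.64  1.76  0.    0.73 -0.38] gap 0.0388 F [ 5.3  5.1 32.3]
[-0.0031 -0.0556  0.0834] [ 0.64 -0.4   0.04]
```

jog_arm(steps=[0, -0.012, 0.0, 0.0, 0, 0, 0, 0, -0.012, 0.001, 0.002, 0, 0.6, 0, 0, -0.012, 0.001, 0.002, 0, 0.6, 0, 0, -0.012, 0.001, 0.002, 0, 0.6, 0, 0, -0.006, 0.001, 0.002, 0, 0.6, 0, 0, -0.002, 0.001, 0.002, 0, 0.6, 0, 0, 0.0, 0.001, 0.002, 0, 0.6, 0, 0, 0.0, 0.001, 0.002, 0, 0.6, 0])

```text
time: 24.4
eef_pos: [0.5974, -0.0828, 0.0834]
tcp_rot: [-0.047, 0.706, 0.044, 0.706]
ft_force: [-1.1, 0.9, 4.1]
finger_gap: 0.0391
```

```bash
python3 - <<'E'
from h import *
plan(); o=r.get_obs(); print(indock(o["eef_pos"]).round(4),o["wrist_torque"].round(2))
E
```

```text
t 24.4 pos [ 0.5974 -0.0828  0.0834] jaw yaw 7.4 q [-0.25  0.64  1.75 -0.01  0.75 -0.37] gap 0.0391 F [-1.1  0.9  4.1]
[-0.0014 -0.0545  0.0834] [0.01 0.67 0.02]
```

jog_arm(steps=[0.55, 0, 0, 0, 0, 0, 0, 0.6, 0, 0, 0, 0, 0, 0, 0.6, 0, 0, 0, 0, 0, 0, 0.6, -0.05, 0, 0, 0, 0, 0, 0.65, -0.1, 0, 0, 0, 0, 0, 0.65, -0.15, 0.0, 0, 0, 0, 0, 0.65, -0.15, 0.1, 0, 0, 0, 0, 0.65, -0.15, 0.2, 0, 0, 0, 0, 0.65, -0.15, 0.3, 0, 0, 0, 0, 0.65, -0.15, 0.4, 0, 0, 0, 0, 0.65, -0.15, 0.4, 0, 0, 0, 0, 0.65, -0.15, 0.4, 0, 0, 0])

```text
validation failed for argument at $.st...
```

```bash
python3 - <<'E'
from h import *
plan()
ims=grab("side","s6");imt=grab("top","t6")
A=cv2.resize(ims[175:232,245:305],None,fx=7,fy=7,interpolation=cv2.INTER_CUBIC)
B=cv2.resize(imt[170:220,278:350],None,fx=5.2,fy=5.2,interpolation=cv2.INTER_CUBIC)
C=np.zeros((max(A.shape[0],B.shape[0]),A.shape[1]+B.shape[1],3),np.uint8);C[:A.shape[0],:A.shape[1]]=A;C[:B.shape[0],A.shape[1]:]=B
C=cv2.convertScaleAbs(C,alpha=1.4)
cv2.imwrite("pics/m2.png",C);print(C.shape)
for cam in("side","top"): print([(d["conf"],d["at"]) for d in r.find_in(cam,"pack_a_mid")])
E
```

```text
t 24.4 pos [ 0.5974 -0.0828  0.0834] jaw yaw 7.4 q [-0.25  0.64  1.75 -0.01  0.75 -0.37] gap 0.0391 F [-1.1  0.9  4.1]
(399, 794, 3)
[(0.66, [269.0, 199.0]), (0.64, [260.0, 213.3]), (0.34, [292.9, 198.9])]
[]
```

View pics/m2.png

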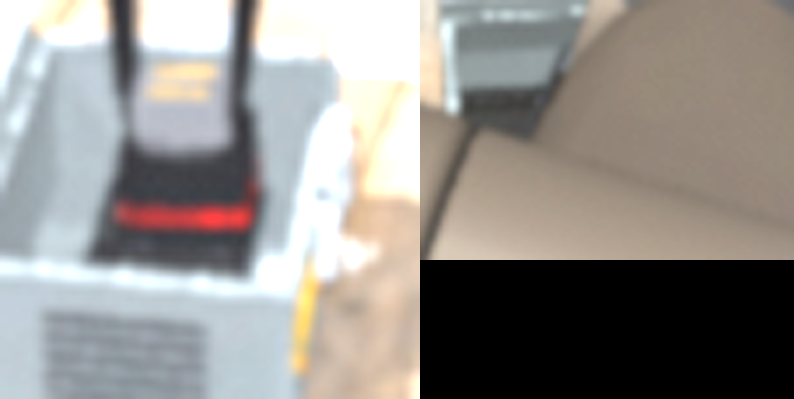

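```bash
python3 - <<'E'
from h import *
from scipy.optimize import brentq
def bands(f,roi):
    im=cv2.imread(f"pics/{f}.png"); h=cv2.cvtColor(im,cv2.COLOR_BGR2HSV)
    m=((h[...,0]<8)|(h[...,0]>172))&(h[...,1]>140)&(h[...,2]>70)
    M=np.zeros(m.shape,np.uint8);x0,x1,y0,y1=roi;M[y0:y1,x0:x1]=m[y0:y1,x0:x1]
    n,l,s,c=cv2.connectedComponentsWithStats(M)
    return [(c[i].round(2),s[i].tolist()) for i in range(1,n) if s[i][4]>8]
print("bench",bands("s2",(240,330,260,360)))
print("s4",bands("s4",(245,300,150,200)),"s6",bands("s6",(250,300,180,225)))
for n,p in(("A",(.4362,.297,3.8)),("B0",(.4565,.186,-1.5)),("s4",(.5977,-.081,7.2)),("s6",(.5974,-.0828,7.4))):
    P=np.r_[p[:2],0]+R.from_euler('z',p[2],degrees=True).apply([0,.022,0])
    print(n,[(z,pix("side",P+[0,0,z])[0].round(2).tolist()) for z in(.0,.006,.012,.018,.024,.12,.13)])
E
```

```text
bench [(array([295.52, 281.93]), [285, 279, 21, 7, 58]), (array([296.  , 321.24]), [289, 319, 15, 6, 46]), (array([267.25, 347.85]), [256, 340, 24, 15, 61]), (array([283.27, 345.18]), [281, 342, 6, 7, 11])]
s4 [(array([269.94, 174.68]), [261, 173, 18, 4, 47])] s6 [(array([272.72, 205.72]), [263, 204, 18, 4, 46])]
A [(0.0, [292.04, 325.0]), (0.006, [292.12, 323.17]), (0.012, [292.21, 321.32]), (0.018, [292.29, 319.45]), (0.024, [292.37, 317.57]), (0.12, [293.83, 285.09]), (0.13, [293.99, 281.43])]
B0 [(0.0, [294.02, 286.3]), (0.006, [294.1, 284.49]), (0.012, [294.18, 282.67]), (0.018, [294.26, 280.84]), (0.024, [294.35, 278.98]), (0.12, [295.78, 247.3]), (0.13, [295.94, 243.76])]
s4 [(0.0, [269.54, 213.08]), (0.006, [269.53, 211.41]), (0.012, [269.52, 209.73]), (0.018, [269.52, 208.04]), (0.024, [269.51, 206.34]), (0.12, [269.37, 177.69]), (0.13, [269.35, 174.54])]
s6 [(0.0, [269.84, 212.75]), (0.006, [269.83, 211.09]), (0.012, [269.82, 209.41]), (0.018, [269.82, 207.72]), (0.024, [269.81, 206.02]), (0.12, [269.68, 177.39]), (0.13, [269.67, 174.24])]
```

jog_arm(steps=[0, 0, 0, 0, 0, 0, 0])

```text
time: 24.7
eef_pos: [0.5973, -0.0828, 0.0834]
tcp_rot: [-0.047, 0.705, 0.044, 0.706]
ft_force: [-1.7, 1.0, 2.0]
finger_gap: 0.0391
```

jog_arm(steps=[0.55, 0, 0, 0, 0, 0, 0, 0.6, 0, 0, 0, 0, 0, 0, 0.6, 0, 0, 0, 0, 0, 0, 0.6, -0.05, 0, 0, 0, 0, 0, 0.65, -0.1, 0, 0, 0, 0, 0, 0.65, -0.15, 0, 0, 0, 0, 0, 0.65, -0.15, 0.1, 0, 0, 0, 0])

```text
time: 25.4
eef_pos: [0.5937, -0.036, 0.2397]
tcp_rot: [-0.046, 0.702, 0.041, 0.71]
ft_force: [0.9, 1.4, -0.7]
finger_gap: 0.0613
```

jog_arm(steps=[0.65, 0, 0.38, 0, 0, 0, 0, 0.65, 0, 0.38, 0, 0, 0, 0, 0.65, 0, 0.38, 0, 0, 0, 0, 0.65, 0, 0.38, 0, 0, 0, 0, 0.65, 0, 0.38, 0, 0, 0, 0, 0.65, 0, 0.38, 0, 0, 0, 0, 0.65, 0, 0.38, 0, 0, 0, 0, 0.65, 0, 0.38, 0, 0, 0, 0])

```text
time: 26.2
eef_pos: [0.5457, 0.3446, 0.2366]
tcp_rot: [-0.047, 0.701, 0.042, 0.71]
ft_force: [-0.0, 0.3, -0.8]
finger_gap: 0.0617
```

```bash
cat >> h.py <<'E'
def bands(im,roi):
    h=cv2.cvtColor(im,cv2.COLOR_BGR2HSV)
    m=((h[...,0]<8)|(h[...,0]>172))&(h[...,1]>140)&(h[...,2]>70)
    M=np.zeros(m.shape,np.uint8);x0,x1,y0,y1=roi;M[y0:y1,x0:x1]=m[y0:y1,x0:x1]
    n,l,s,c=cv2.connectedComponentsWithStats(M)
    return [(c[i].round(2),s[i].tolist()) for i in range(1,n) if s[i][4]>8]
E
python3 - <<'E'
from h import *
plan()
ims=grab("side","s7");imt=grab("top","t7")
print(bands(ims,(250,300,180,225)))
for z in(.020,.026): print(pix("side",dk(0,-.054+.022,z)))
A=cv2.resize(ims[175:232,245:305],None,fx=7,fy=7,interpolation=cv2.INTER_CUBIC)
B=cv2.resize(imt[170:220,278:350],None,fx=5.2,fy=5.2,interpolation=cv2.INTER_CUBIC)
C=np.zeros((max(A.shape[0],B.shape[0]),A.shape[1]+B.shape[1],3),np.uint8);C[:A.shape[0],:A.shape[1]]=A;C[:B.shape[0],A.shape[1]:]=B
C=cv2.convertScaleAbs(C,alpha=1.4)
cv2.imwrite("pics/m3.png",C)
E
```

```text
t 26.2 pos [0.5457 0.3446 0.2366] jaw yaw 7.2 q [ 0.47  0.52  1.51 -0.01  1.11  0.34] gap 0.0617 F [-0.   0.3 -0.8]
[]
[[269.28329358 207.21623887]]
[[269.27405288 205.51420424]]
```

```bash
cat >> h.py <<'E'
def stripes(im,roi,z):
    "terminal stripe pairs (gold) in a top picture"
    h=cv2.cvtColor(im,cv2.COLOR_BGR2HSV); x0,x1,y0,y1=roi
    m=cv2.inRange(h,np.array((10,45,150)),np.array((32,200,255)))[y0:y1,x0:x1]
    n,l,s,c=cv2.connectedComponentsWithStats(m)
    for i in range(1,n):
        if s[i][4]>=5: print("stripe",(c[i]+[x0,y0]).round(1),s[i].tolist(),w("top",c[i]+[x0,y0],z)[0].round(4),"dock",indock(w("top",c[i]+[x0,y0],z)[0]).round(4))
E
python3 - <<'E'
from h import *
imt=cv2.imread("pics/t7.png")
stripes(imt,(282,340,165,212),.074)
h=cv2.cvtColor(imt,cv2.COLOR_BGR2HSV)
for x in range(318,340,2): print(x,[tuple(int(v) for v in h[y,x]) for y in range(178,200,3)])
E
```

```text
stripe [339. 168.] [57, 1, 1, 5, 5] [ 0.6685 -0.1074  0.074 ] dock [ 0.0661 -0.0878  0.074 ]
stripe [326.4 189.1] [43, 21, 3, 7, 14] [ 0.5999 -0.0721  0.074 ] dock [ 0.0025 -0.0443  0.074 ]
stripe [331.9 188.6] [49, 20, 3, 8, 18] [ 0.6025 -0.0887  0.074 ] dock [ 0.003 -0.061  0.074]
stripe [282.2 205.4] [0, 34, 2, 12, 15] [0.541  0.0571 0.074 ] dock [-0.04    0.0913  0.074 ]
318 [(93, 22, 117), (90, 20, 129), (94, 18, 114), (90, 8, 63), (100, 10, 75), (108, 15, 83), (105, 13, 78), (98, 13, 80)]
320 [(96, 22, 118), (93, 22, 129), (93, 20, 112), (0, 18, 56), (0, 9, 60), (0, 25, 62), (170, 12, 64), (174, 18, 70)]
322 [(95, 23, 120), (93, 22, 128), (99, 23, 112), (107, 16, 112), (105, 16, 125), (105, 13, 114), (113, 12, 88), (0, 47, 70)]
324 [(93, 20, 112), (93, 19, 118), (100, 15, 151), (60, 4, 142), (107, 17, 137), (101, 15, 133), (107, 15, 119), (110, 10, 76)]
326 [(93, 20, 114), (93, 19, 118), (75, 5, 198), (26, 67, 254), (25, 65, 251), (24, 34, 224), (105, 13, 118), (120, 5, 55)]
328 [(94, 18, 114), (93, 22, 118), (100, 16, 193), (28, 15, 219), (25, 28, 226), (27, 12, 211), (105, 13, 116), (90, 5, 53)]
330 [(93, 20, 117), (93, 22, 117), (97, 12, 194), (26, 16, 217), (36, 6, 209), (102, 13, 203), (100, 14, 113), (120, 5, 52)]
332 [(94, 18, 115), (93, 22, 118), (45, 5, 197), (25, 70, 249), (26, 69, 251), (23, 35, 223), (100, 14, 110), (150, 5, 52)]
334 [(94, 19, 96), (94, 20, 100), (100, 15, 104), (60, 3, 153), (38, 6, 166), (96, 8, 167), (102, 13, 98), (120, 5, 54)]
336 [(97, 19, 118), (97, 20, 113), (93, 21, 110), (95, 17, 92), (96, 15, 86), (96, 14, 89), (98, 13, 81), (96, 17, 73)]
338 [(97, 22, 207), (95, 21, 211), (93, 24, 190), (92, 22, 164), (94, 23, 168), (92, 22, 176), (95, 22, 149), (93, 19, 121)]
```

```bash
python3 - <<'E'
from h import *
imt=cv2.imread("pics/t5.png"); stripes(imt,(160,260,215,250),.066)
plan((.4355,.2965,.15,3.8),(.4355,.2965,.066,3.8))
E
```

```text
stripe [166.2 231.2] [0, 0, 26, 35, 383] [0.4417 0.3965 0.066 ] dock [-0.0966  0.4403  0.066 ]
stripe [225.7 229.8] [24, 0, 76, 35, 1401] [0.4576 0.22   0.066 ] dock [-0.1027  0.2632  0.066 ]
stripe [171.1 223.5] [9, 5, 5, 8, 24] [0.4657 0.3844 0.066 ] dock [-0.0743  0.4254  0.066 ]
stripe [176.  226.2] [14, 8, 5, 8, 21] [0.4585 0.3691 0.066 ] dock [-0.0833  0.411   0.066 ]
stripe [234.4 230.9] [73, 12, 4, 9, 22] [0.4562 0.1938 0.066 ] dock [-0.1073  0.2374  0.066 ]
stripe [240.  231.2] [79, 12, 3, 9, 22] [0.4563 0.1773 0.066 ] dock [-0.1092  0.221   0.066 ]
stripe [196.1 235. ] [35, 16, 3, 9, 22] [0.4362 0.3061 0.066 ] dock [-0.1133  0.3513  0.066 ]
stripe [201.9 235.2] [41, 17, 3, 8, 22] [0.4367 0.289  0.066 ] dock [-0.1148  0.3342  0.066 ]
t 26.3 pos [0.5458 0.3442 0.2363] jaw yaw 7.3 q [ 0.46  0.52  1.51 -0.01  1.11  0.34] gap 0.0623 F [-0.2 -0.4 -0.7]
[0.436, 0.296, 0.15, 3.8] -> [0.0853, -0.0327, -0.1164] [3.5, 0.7, 0.4] rows 4.0
[0.436, 0.296, 0.066, 3.8] -> [0.084, 0.0, 0.0] [0.0, 0.0, 0.0] rows 3.0
```

jog_arm(steps=[0.65, 0.04, -0.033, -0.116, 3.5, 0.7, 0.4, 0.65, 0.085, -0.033, -0.116, 3.5, 0.7, 0.4, 0.65, 0.085, -0.033, -0.116, 3.5, 0.7, 0.4, 0.65, 0.085, -0.033, -0.116, 3.5, 0.7, 0.4, 0.65, 0.085, -0.033, -0.116, 3.5, 0.7, 0.4, 0.65, 0.085, -0.033, -0.116, 3.5, 0.7, 0.4, 0.65, 0.13, -0.033, -0.116, 3.5, 0.7, 0.4, 0.65, 0.171, -0.033, -0.116, 3.5, 0.7, 0.4, 0.65, 0.171, -0.033, -0.116, 3.5, 0.7, 0.4, 0.65, 0.171, -0.033, -0.116, 3.5, 0.7, 0.4])

```text
time: 27.3
eef_pos: [0.438, 0.2959, 0.065]
tcp_rot: [-0.024, 0.707, 0.023, 0.707]
ft_force: [0.6, 1.1, 0.4]
finger_gap: 0.0618
```

jog_arm(steps=[0, 0, 0, 0, 0, 0, 0, 0, 0, 0, 0, 0, 0, 0, 0, 0, 0, 0, 0, 0, 0, 0, 0, 0, 0, 0, 0, 0, 0, 0, 0, 0, 0, 0, 0])

```text
time: 27.8
eef_pos: [0.4381, 0.296, 0.0661]
tcp_rot: [-0.023, 0.707, 0.024, 0.707]
ft_force: [-3.5, -1.3, 9.0]
finger_gap: 0.0388
```

```bash
python3 - <<'E'
from h import *
p=r.get_obs()["eef_pos"]; b=dk(-.003,-.001)
plan((*p[:2],.19,3.8),(*b[:2],.19,7.1))
E
```

```text
t 27.8 pos [0.4381 0.296  0.0661] jaw yaw 3.8 q [0.47 0.59 1.95 0.   0.6  0.4 ] gap 0.0388 F [-3.5 -1.3  9. ]
[0.438, 0.296, 0.19, 3.8] -> [-0.1239, 0.0, 0.0001] [0.0, 0.0, -0.0] rows 4.0
[0.589, -0.03, 0.19, 7.1] -> [0.0, -0.3351, 0.1292] [-3.3, 0.0, 0.0] rows 9.0
```

jog_arm(steps=[0, -0.03, 0, 0, 0, 0, 0, 0, -0.075, 0, 0, 0, 0, 0, 0, -0.124, 0, 0, 0, 0, 0, 0, -0.124, -0.05, 0.02, -3.3, 0, 0, 0, -0.124, -0.335, 0.129, -3.3, 0, 0, 0, -0.124, -0.335, 0.129, -3.3, 0, 0, 0, -0.124, -0.335, 0.129, -3.3, 0, 0, 0, -0.124, -0.335, 0.129, -3.3, 0, 0, 0, -0.124, -0.335, 0.129, -3.3, 0, 0, 0, -0.124, -0.335, 0.129, -3.3, 0, 0, 0, -0.124, -0.335, 0.129, -3.3, 0, 0, 0, -0.124, -0.335, 0.129, -3.3, 0, 0])

```text
time: 29.0
eef_pos: [0.5891, -0.0313, 0.1897]
tcp_rot: [-0.043, 0.706, 0.043, 0.706]
ft_force: [0.1, 0.3, -3.9]
finger_gap: 0.0387
```

jog_arm(steps=[0, 0, 0, 0, 0, 0, 0, 0, 0, 0, 0, 0, 0, 0, 0, 0, 0, 0, 0, 0, 0])

```text
time: 29.3
eef_pos: [0.5888, -0.03, 0.1899]
tcp_rot: [-0.043, 0.706, 0.044, 0.706]
ft_force: [0.1, -0.1, -3.2]
finger_gap: 0.0392
```

```bash
python3 - <<'E'
from h import *
b=dk(-.003,-.001)
ims=grab("side","s8"); cv2.imwrite("pics/s8c.png",cv2.convertScaleAbs(cv2.resize(ims[130:232,235:320],None,fx=5.8,fy=5.8,interpolation=cv2.INTER_CUBIC),alpha=1.3))
print(bands(ims,(240,300,140,225)))
plan((*b[:2],.19,7.1),(*b[:2],.084,7.1),each=False)
o=r.get_obs(); p=o["eef_pos"]; print(pix("side",p+R.from_euler('z',7.1,degrees=True).apply([0,.022,0])-[0,0,.066-.013]), pix("side",[dk(0,-.032,.021),dk(0,-.032,.027)]))
E
```

```text
[(array([241.14, 154.14]), [240, 152, 4, 6, 14]), (array([272.5, 155.5]), [271, 154, 4, 4, 10]), (array([267.58, 182.06]), [259, 180, 18, 5, 50]), (array([271.17, 205.98]), [262, 205, 19, 3, 54])]
t 29.35 pos [ 0.5889 -0.0302  0.1899] jaw yaw 7.1 q [-0.16  0.49  1.7   0.    0.96 -0.29] gap 0.0388 F [-0.5 -0.3 -2.9]
[0.589, -0.03, 0.19, 7.1] -> [-0.0001, 0.0003, 0.0003] [-0.0, -0.0, -0.0] rows 1.0
[0.589, -0.03, 0.084, 7.1] -> [0.1059, 0.0002, 0.0003] [-0.0, -0.0, -0.0] rows 3.0
[[267.11736796 182.12109072]] [[269.28175634 206.93327721]
 [269.27250872 205.22953392]]
```

View pics/s8c.png

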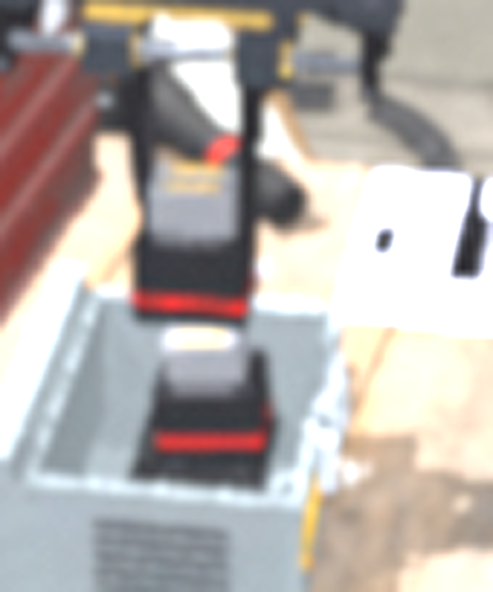

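jog_arm(steps=[0, 0.03, 0.0, 0.0065, 0, 0, 0, 0, 0.07, 0.0, 0.0065, 0, 0, 0, 0, 0.095, 0.0, 0.0065, 0, 0, 0, 0, 0.1, 0.0, 0.0065, 0, 0, 0, 0, 0.106, 0.0, 0.0065, 0, 0, 0, 0, 0.109, 0.0, 0.0065, 0, 0, 0, 0, 0.112, 0.0, 0.0065, 0, 0, 0])

```text
time: 30.05
eef_pos: [0.5957, -0.0292, 0.0796]
tcp_rot: [-0.044, 0.705, 0.044, 0.706]
ft_force: [-12.5, 1.5, 29.3]
finger_gap: 0.0391
```

```bash
sed -i 's/DOCK=\[0.592,-0.0285/DOCK=[0.5955,-0.0281/' h.py; python3 - <<'E'
from h import *
plan(); o=r.get_obs(); print(indock(o["eef_pos"]).round(4),o["wrist_torque"].round(2))
E
```

```text
t 30.05 pos [ 0.5957 -0.0292  0.0796] jaw yaw 7.1 q [-0.16  0.64  1.77  0.    0.73 -0.28] gap 0.0391 F [-12.5   1.5  29.3]
[ 0.0001 -0.0011  0.0796] [0.13 2.1  0.06]
```

jog_arm(steps=[0, -0.012, 0, 0, 0, 0, 0, 0, -0.012, 0.001, -0.005, 0, 0, 0, 0, -0.012, 0.001, -0.005, 0, 0, 0, 0, -0.012, 0.001, -0.005, 0, 0, 0, 0, -0.004, 0.001, -0.005, 0, 0, 0, 0, 0.001, 0.001, -0.005, 0, 0, 0, 0, 0.003, 0.001, -0.005, 0, 0, 0, 0, 0.005, 0.001, -0.005, 0, 0, 0])

```text
time: 30.85
eef_pos: [0.5906, -0.0287, 0.0743]
tcp_rot: [-0.043, 0.705, 0.044, 0.706]
ft_force: [-6.7, 5.1, 21.3]
finger_gap: 0.039
```

```bash
sed -i 's/DOCK=\[0.5955,-0.0281/DOCK=[0.5905,-0.0287/' h.py; python3 - <<'E'
from h import *
plan(); o=r.get_obs(); print(indock(o["eef_pos"]).round(4),o["wrist_torque"].round(2))
E
```

```text
t 30.85 pos [ 0.5906 -0.0287  0.0743] jaw yaw 7.1 q [-0.16  0.64  1.79  0.    0.71 -0.28] gap 0.039 F [-6.7  5.1 21.3]
[ 0.     -0.0001  0.0743] [ 0.47  1.55 -0.09]
```

jog_arm(steps=[0.55, -0.001, 0, 0, 0, 0, 0, 0.55, -0.001, 0, 0, 0, 0, 0, 0.6, -0.001, 0, 0, 0, 0, 0, 0.6, -0.04, 0, 0, 0, 0, 0, 0.65, -0.075, 0, 0, 0, 0, 0, 0.65, -0.075, -0.054, 0.002, 0, 0, 0, 0.65, -0.075, -0.054, 0.002, 0, 0, 0, 0.65, -0.075, -0.054, 0.002, 0, 0, 0, 0.65, -0.03, -0.054, 0.002, 0, 0, 0, 0.65, -0.005, -0.054, 0.002, 0, 0, 0, 0.65, -0.005, -0.054, 0.002, 0, 0, 0])

```text
time: 31.95
eef_pos: [0.5973, -0.0808, 0.0759]
tcp_rot: [-0.043, 0.708, 0.045, 0.704]
ft_force: [-0.4, 0.2, 0.6]
finger_gap: 0.0618
```

```bash
python3 - <<'E'
from h import *
plan(); o=r.get_obs(); print(indock(o["eef_pos"]).round(4),o["wrist_torque"].round(2))
ims=grab("side","s9");print(bands(ims,(240,300,140,225)));print(pix("side",[dk(0,.022,.021),dk(0,-.032,.021)]))
E
```

```text
t 31.95 pos [ 0.5973 -0.0808  0.0759] jaw yaw 7.1 q [-0.24  0.65  1.75  0.    0.74 -0.37] gap 0.0618 F [-0.4  0.2  0.6]
[ 0.0003 -0.0525  0.0759] [-0.09  0.11 -0.04]
[]
[[266.71805776 217.86400817]
 [269.79733036 206.97684182]]
```

jog_arm(steps=[0, -0.003, 0, 0, 0, 0, 0, 0, -0.003, 0, 0, 0, 0, 0, 0, -0.003, 0, 0, 0, 0, 0, 0, -0.003, 0, 0, 0, 0, 0, 0, -0.003, 0, 0, 0, 0, 0, 0, -0.003, 0, 0, 0, 0, 0, 0, -0.012, 0, 0, 0, 0, 0, 0, -0.028, -0.001, 0, 0, 0, 0, 0, -0.028, -0.001, 0, 0, 0, 0])

```text
time: 32.9
eef_pos: [0.5991, -0.0824, 0.1077]
tcp_rot: [-0.043, 0.706, 0.044, 0.706]
ft_force: [-0.4, 0.5, -3.3]
finger_gap: 0.0393
```

```bash
python3 - <<'E'
from h import *
b=dk(0,-.0545); plan((*b[:2],.105,7.1)); o=r.get_obs(); print(indock(o["eef_pos"]).round(4),o["wrist_torque"].round(2))
ims=grab("side","s10");print(bands(ims,(240,300,140,225)));
P=o["eef_pos"]+R.from_euler('z',7.1,degrees=True).apply([0,.022,0]); print([(z,pix("side",P-[0,0,P[2]-z]).round(2)) for z in (.035,.04,.045,.05)])
E
```

```text
t 32.9 pos [ 0.5991 -0.0824  0.1077] jaw yaw 7.1 q [-0.25  0.61  1.73  0.    0.8  -0.37] gap 0.0393 F [-0.4  0.5 -3.3]
[0.597, -0.083, 0.105, 7.1] -> [0.0027, -0.0002, -0.0019] [-0.0, -0.0, -0.0] rows 1.0
[ 0.0019 -0.0543  0.1077] [-0.1  -0.01  0.01]
[]
[(0.035, array([[269.15, 202.87]])), (0.04, array([[269.14, 201.43]])), (0.045, array([[269.13, 199.98]])), (0.05, array([[269.13, 198.53]]))]
```

jog_arm(steps=[0, 0.005, 0, -0.002, 0, 0, 0, 0, 0.015, 0, -0.002, 0, 0, 0, 0, 0.02, 0, -0.002, 0, 0, 0, 0, 0.024, 0, -0.002, 0, 0, 0, 0, 0.027, 0, -0.002, 0, 0, 0, 0, 0.029, 0, -0.002, 0, 0, 0])

```text
time: 33.55
eef_pos: [0.5971, -0.0826, 0.0814]
tcp_rot: [-0.044, 0.706, 0.044, 0.706]
ft_force: [-17.7, 2.8, 64.2]
finger_gap: 0.0397
```

jog_arm(steps=[0, 0.001, 0, 0, 0, 0, 0, 0, 0.001, 0, 0, 0, 0, 0])

```text
time: 33.75
eef_pos: [0.5973, -0.0826, 0.0818]
tcp_rot: [-0.044, 0.705, 0.044, 0.706]
ft_force: [-4.0, 1.5, 17.3]
finger_gap: 0.0399
```

jog_arm(steps=[0.55, 0, 0, 0, 0, 0, 0, 0.6, 0, 0, 0, 0, 0, 0, 0.6, 0, 0, 0, 0, 0, 0, 0.6, -0.05, 0, 0, 0, 0, 0, 0.65, -0.1, 0, 0, 0, 0, 0, 0.65, -0.15, 0.03, 0, 0, 0, 0, 0.65, -0.15, 0.43, 0, 0, 0, 0, 0.65, -0.15, 0.43, 0, 0, 0, 0, 0.65, -0.15, 0.43, 0, 0, 0, 0, 0.65, -0.15, 0.43, 0, 0, 0, 0, 0.65, -0.15, 0.43, 0, 0, 0, 0, 0.65, -0.15, 0.43, 0, 0, 0, 0])

```text
time: 34.95
eef_pos: [0.5561, 0.2425, 0.2296]
tcp_rot: [-0.044, 0.705, 0.044, 0.706]
ft_force: [0.6, -0.2, 0.7]
finger_gap: 0.062
```

```bash
python3 - <<'E'
from h import *
plan(); imt=grab("top","t8"); ims=grab("side","s11")
stripes(imt,(290,345,175,212),.074)
h=cv2.cvtColor(ims,cv2.COLOR_BGR2HSV)
E
```

```text
t 34.95 pos [0.5561 0.2425 0.2296] jaw yaw 7.1 q [ 0.3   0.47  1.61 -0.    1.06  0.18] gap 0.062 F [ 0.6 -0.2  0.7]
stripe [332.3 189.5] [41, 11, 3, 8, 17] [ 0.5999 -0.09    0.074 ] dock [ 0.0017 -0.062   0.074 ]
stripe [307.8 191.5] [17, 13, 3, 8, 19] [ 0.5887 -0.0169  0.074 ] dock [-0.0004  0.0119  0.074 ]
stripe [313.2 191.1] [22, 13, 3, 8, 20] [ 0.591  -0.0329  0.074 ] dock [ 0.     -0.0043  0.074 ]
stripe [326.7 190. ] [36, 12, 3, 7, 15] [ 0.5971 -0.0734  0.074 ] dock [ 0.0011 -0.0452  0.074 ]
```

```bash
python3 - <<'E'
from h import *
b=dk(0,.0535)
plan((.4625,.3765,.15,-23),(.4625,.3765,.065,-23),(.4625,.3765,.19,-23),(*b[:2],.19,7.1))
E
```

```text
t 35.05 pos [0.5554 0.2456 0.2294] jaw yaw 7.4 q [0.31 0.47 1.61 0.   1.06 0.18] gap 0.0616 F [-0.2 -0.7 -0. ]
[0.462, 0.376, 0.15, -23.0] -> [0.0794, 0.1418, -0.0754] [30.4, 0.1, -0.0] rows 5.0
[0.462, 0.376, 0.065, -23.0] -> [0.085, 0.0, 0.0] [0.0, 0.0, 0.0] rows 3.0
[0.462, 0.376, 0.19, -23.0] -> [-0.125, 0.0, 0.0] [0.0, 0.0, 0.0] rows 4.0
[0.584, 0.024, 0.19, 7.1] -> [0.0, -0.2767, 0.2493] [-30.1, 0.0, 0.0] rows 10.0
```

jog_arm(steps=[0.65, 0.0, 0.142, -0.0755, 30.4, 0, 0, 0.65, 0.04, 0.142, -0.0755, 30.4, 0, 0, 0.65, 0.079, 0.142, -0.0755, 30.4, 0, 0, 0.65, 0.079, 0.142, -0.0755, 30.4, 0, 0, 0.65, 0.079, 0.142, -0.0755, 30.4, 0, 0, 0.65, 0.079, 0.142, -0.0755, 30.4, 0, 0, 0.65, 0.079, 0.142, -0.0755, 30.4, 0, 0])

```text
time: 35.75
eef_pos: [0.4634, 0.3761, 0.151]
tcp_rot: [0.141, 0.692, -0.14, 0.694]
ft_force: [0.1, 0.6, -0.2]
finger_gap: 0.0617
```

```bash
python3 - <<'E'
from h import *
b=dk(0,.0535)
plan((.4625,.3765,.065,-23),(.4625,.3765,.19,-23),(*b[:2],.19,7.1))
E
```

```text
t 35.75 pos [0.4634 0.3761 0.151 ] jaw yaw -23.0 q [ 0.57  0.54  1.72 -0.    0.88  0.97] gap 0.0617 F [ 0.1  0.6 -0.2]
[0.462, 0.376, 0.065, -23.0] -> [0.086, -0.0002, -0.0011] [0.0, 0.1, -0.1] rows 3.0
[0.462, 0.376, 0.19, -23.0] -> [-0.125, 0.0, 0.0] [0.0, 0.0, 0.0] rows 4.0
[0.584, 0.024, 0.19, 7.1] -> [0.0, -0.2767, 0.2493] [-30.1, 0.0, 0.0] rows 10.0
```

jog_arm(steps=[0.65, 0.045, 0, -0.001, 0, 0, 0, 0.65, 0.086, 0, -0.001, 0, 0, 0, 0.65, 0.086, 0, -0.001, 0, 0, 0, 0.65, 0.086, 0, -0.001, 0, 0, 0, 0, 0.086, 0, -0.001, 0, 0, 0, 0, 0.086, 0, -0.001, 0, 0, 0, 0, 0.086, 0, -0.001, 0, 0, 0, 0, 0.086, 0, -0.001, 0, 0, 0, 0, 0.086, 0, -0.001, 0, 0, 0, 0, 0.086, 0, -0.001, 0, 0, 0])

```text
time: 36.75
eef_pos: [0.463, 0.3769, 0.0662]
tcp_rot: [0.142, 0.692, -0.14, 0.694]
ft_force: [-1.7, 0.5, 8.6]
finger_gap: 0.0387
```

jog_arm(steps=[0, -0.035, 0, 0, 0, 0, 0, 0, -0.08, 0, 0, 0, 0, 0, 0, -0.125, 0, 0, 0, 0, 0, 0, -0.125, 0, 0, 0, 0, 0])

```text
time: 37.15
eef_pos: [0.464, 0.3778, 0.1969]
tcp_rot: [0.144, 0.689, -0.137, 0.697]
ft_force: [0.0, 1.1, -3.1]
finger_gap: 0.039
```

```bash
python3 - <<'E'
from h import *
b=dk(0,.0535)
plan((*b[:2],.19,7.1))
E
```

```text
t 37.15 pos [0.464  0.3778 0.1969] jaw yaw -22.9 q [ 0.57  0.49  1.68 -0.    0.96  0.97] gap 0.039 F [ 0.   1.1 -3.1]
[0.584, 0.024, 0.19, 7.1] -> [0.0059, -0.2788, 0.2481] [-30.0, 0.6, -0.5] rows 10.0
```

jog_arm(steps=[0, 0.004, -0.279, 0.248, -30, 0.6, -0.5, 0, 0.004, -0.279, 0.248, -30, 0.6, -0.5, 0, 0.004, -0.279, 0.248, -30, 0.6, -0.5, 0, 0.004, -0.279, 0.248, -30, 0.6, -0.5, 0, 0.004, -0.279, 0.248, -30, 0.6, -0.5, 0, 0.004, -0.279, 0.248, -30, 0.6, -0.5, 0, 0.004, -0.279, 0.248, -30, 0.6, -0.5, 0, 0.004, -0.279, 0.248, -30, 0.6, -0.5, 0, 0.004, -0.279, 0.248, -30, 0.6, -0.5, 0, 0.004, -0.279, 0.248, -30, 0.6, -0.5, 0, 0.004, -0.279, 0.248, -30, 0.6, -0.5, 0, 0.004, -0.279, 0.248, -30, 0.6, -0.5])

```text
time: 38.35
eef_pos: [0.5833, 0.0253, 0.1916]
tcp_rot: [-0.044, 0.706, 0.044, 0.706]
ft_force: [0.3, 0.5, -3.6]
finger_gap: 0.039
```

```bash
python3 - <<'E'
from h import *
b=dk(0,.0535)
plan((*b[:2],.1,7.1)); 
ims=grab("side","s12");print(bands(ims,(240,300,140,235)))
o=r.get_obs(); p=o["eef_pos"]; print(pix("side",p+R.from_euler('z',7.1,degrees=True).apply([0,.022,0])-[0,0,.066-.013]))
E
```

```text
t 38.35 pos [0.5833 0.0253 0.1916] jaw yaw 7.1 q [-0.07  0.48  1.71 -0.    0.95 -0.19] gap 0.039 F [ 0.3  0.5 -3.6]
[0.584, 0.024, 0.1, 7.1] -> [0.0916, -0.001, 0.0005] [0.0, -0.0, 0.0] rows 3.0
[(array([240.8, 154.9]), [240, 153, 3, 5, 10]), (array([263.43, 192.36]), [254, 191, 20, 4, 56]), (array([279.36, 205.45]), [278, 204, 4, 4, 11])]
[[262.91646977 192.82695079]]
```

jog_arm(steps=[0, 0.03, -0.002, 0.0005, 0, 0, 0, 0, 0.07, -0.002, 0.0005, 0, 0, 0, 0, 0.095, -0.002, 0.0005, 0, 0, 0, 0, 0.104, -0.002, 0.0005, 0, 0, 0, 0, 0.11, -0.002, 0.0005, 0, 0, 0, 0, 0.114, -0.002, 0.0005, 0, 0, 0, 0, 0.117, -0.002, 0.0005, 0, 0, 0])

```text
time: 39.1
eef_pos: [0.5846, 0.0238, 0.0756]
tcp_rot: [-0.044, 0.705, 0.044, 0.706]
ft_force: [0.0, 3.6, -2.4]
finger_gap: 0.0387
```

```bash
python3 - <<'E'
from h import *
plan(); o=r.get_obs(); print(indock(o["eef_pos"]).round(4),o["wrist_torque"].round(2))
E
```

```text
t 39.1 pos [0.5846 0.0238 0.0756] jaw yaw 7.2 q [-0.07  0.63  1.8   0.    0.7  -0.2 ] gap 0.0387 F [ 0.   3.6 -2.4]
[0.0006 0.0528 0.0756] [0.72 0.13 0.1 ]
```

jog_arm(steps=[0, 0.002, 0, 0, 0, 0, 0, 0.55, 0.002, 0, 0, 0, 0, 0, 0.55, 0.002, 0, 0, 0, 0, 0, 0.6, 0.002, 0, 0, 0, 0, 0, 0.6, -0.05, 0, 0, 0, 0, 0, 0.65, -0.1, 0, 0, 0, 0, 0, 0.65, -0.15, 0, 0, 0, 0, 0, 0.65, -0.15, -0.35, -0.05, 0, 0, 0, 0.65, -0.15, -0.35, -0.05, 0, 0, 0, 0.65, -0.15, -0.35, -0.05, 0, 0, 0, 0.65, -0.15, -0.35, -0.05, 0, 0, 0, 0.65, -0.15, -0.35, -0.05, 0, 0, 0])

```text
time: 40.3
eef_pos: [0.5797, -0.2284, 0.2255]
tcp_rot: [-0.044, 0.705, 0.044, 0.707]
ft_force: [0.8, -0.1, 0.4]
finger_gap: 0.0621
```

jog_arm(steps=[0.65, 0, -0.13, 0, 0, 0, 0, 0.65, 0, -0.13, 0, 0, 0, 0, 0.65, 0, -0.13, 0, 0, 0, 0, 0.65, 0, -0.13, 0, 0, 0, 0])

```text
time: 40.7
eef_pos: [0.5954, -0.3616, 0.2251]
tcp_rot: [-0.043, 0.705, 0.042, 0.707]
ft_force: [-0.2, 0.8, 0.2]
finger_gap: 0.0617
```

```bash
python3 - <<'E'
from h import *
plan(); ims=grab("side","s13")
h=cv2.cvtColor(ims,cv2.COLOR_BGR2HSV)
m=cv2.inRange(h,np.array((10,45,120)),np.array((32,220,255)))
x0,x1,y0,y1=250,290,180,222
n,l,s,c=cv2.connectedComponentsWithStats(m[y0:y1,x0:x1])
for i in range(1,n):
    if s[i][4]>3:
        yy,xx=np.where(l==i); print((c[i]+[x0,y0]).round(2),s[i].tolist(),"slope",np.polyfit(xx,yy,1)[0].round(3))
for y in(.054,0,-.054): print([pix("side",dk(0,y+d,z))[0].round(2).tolist() for d in(.0082,-.0082) for z in(.074,.08)])
print(bands(ims,(240,300,160,235)))
E
```

```text
t 40.7 pos [ 0.5954 -0.3616  0.2251] jaw yaw 6.9 q [-0.64  0.6   1.38  0.    1.16 -0.76] gap 0.0617 F [-0.2  0.8  0.2]
[270.76 184.47] [17, 4, 9, 2, 17] slope -0.021
[269.   187.92] [16, 7, 8, 3, 13] slope 0.04
[267.89 196.21] [14, 15, 9, 3, 19] slope 0.133
[267.53 199.71] [14, 19, 8, 3, 17] slope 0.095
[265.14 205.9 ] [11, 25, 9, 3, 21] slope 0.139
[263.56 210.11] [10, 30, 8, 2, 9] slope 0.011
[288.24 217.67] [37, 33, 3, 9, 21] slope -1.129
[[264.03, 210.59], [264.0, 208.73], [265.08, 207.09], [265.06, 205.23]]
[[267.39, 199.36], [267.38, 197.54], [268.36, 196.13], [268.35, 194.31]]
[[270.5, 188.99], [270.49, 187.2], [271.4, 185.99], [271.4, 184.21]]
[(array([279.36, 205.45]), [278, 204, 4, 4, 11])]
```

```bash
python3 - <<'E'
from h import *
b=dk(.003,-.054)
plan((*b[:2],.16,7.1),(*b[:2],.08,7.1))
E
```

```text
t 40.75 pos [ 0.5954 -0.3594  0.2251] jaw yaw 7.0 q [-0.64  0.6   1.38  0.    1.16 -0.76] gap 0.0621 F [ 0.2 -0.2  0.3]
[0.6, -0.082, 0.16, 7.1] -> [0.065, 0.2748, 0.0384] [-0.1, 0.1, 0.0] rows 8.0
[0.6, -0.082, 0.08, 7.1] -> [0.08, 0.0, 0.0] [0.0, 0.0, 0.0] rows 2.0
```

jog_arm(steps=[0.5, 0.03, 0.275, 0.038, 0, 0, 0, 0.5, 0.065, 0.275, 0.038, 0, 0, 0, 0.5, 0.065, 0.275, 0.038, 0, 0, 0, 0.5, 0.065, 0.275, 0.038, 0, 0, 0, 0.5, 0.065, 0.275, 0.038, 0, 0, 0, 0.5, 0.065, 0.275, 0.038, 0, 0, 0, 0.5, 0.065, 0.275, 0.038, 0, 0, 0, 0.5, 0.065, 0.275, 0.038, 0, 0, 0, 0.5, 0.065, 0.275, 0.038, 0, 0, 0, 0.5, 0.065, 0.275, 0.038, 0, 0, 0])

```text
time: 41.75
eef_pos: [0.5998, -0.0828, 0.1604]
tcp_rot: [-0.043, 0.705, 0.042, 0.707]
ft_force: [-0.1, 0.3, 0.2]
finger_gap: 0.0476
```

```bash
python3 - <<'E'
from h import *
b=dk(.003,-.054)
plan((*b[:2],.08,7.1)); o=r.get_obs(); print(indock(o["eef_pos"]).round(4))
E
```

```text
t 41.75 pos [ 0.5998 -0.0828  0.1604] jaw yaw 6.9 q [-0.25  0.54  1.69  0.    0.91 -0.37] gap 0.0476 F [-0.1  0.3  0.2]
[0.6, -0.082, 0.08, 7.1] -> [0.0804, 0.0009, 0.0002] [-0.2, 0.2, 0.1] rows 3.0
[ 0.0026 -0.0548  0.1604]
```

jog_arm(steps=[0.5, 0.04, 0.001, 0, 0, 0, 0, 0.5, 0.075, 0.001, 0, 0, 0, 0, 0.5, 0.08, 0.001, 0, 0, 0, 0, 0.5, 0.08, 0.001, 0, 0, 0, 0])

```text
time: 42.15
eef_pos: [0.5998, -0.0825, 0.0802]
tcp_rot: [-0.042, 0.705, 0.042, 0.706]
ft_force: [1.0, 0.6, 0.5]
finger_gap: 0.0476
```

jog_arm(steps=[0.5, 0, 0, 0.003, 0, 0, 0, 0.5, 0, 0, 0.006, 0, 0, 0, 0.5, 0, 0, 0.008, 0, 0, 0, 0.5, 0, 0, 0.01, 0, 0, 0, 0.5, 0, 0, 0.011, 0, 0, 0])

```text
time: 42.65
eef_pos: [0.6104, -0.0817, 0.0834]
tcp_rot: [-0.043, 0.705, 0.042, 0.706]
ft_force: [-12.3, -1.9, 19.8]
finger_gap: 0.0479
```

```bash
python3 - <<'E'
from h import *
plan(); o=r.get_obs(); print(indock(o["eef_pos"]).round(4))
E
```

```text
t 42.65 pos [ 0.6104 -0.0817  0.0834] jaw yaw 6.9 q [-0.24  0.66  1.72 -0.    0.77 -0.36] gap 0.0479 F [-12.3  -1.9  19.8]
[ 0.0132 -0.055   0.0834]
```

jog_arm(steps=[0.5, -0.002, 0, -0.006, 0, 0, 0, 0.65, -0.002, 0, -0.01, 0, 0, 0, 0.65, -0.002, 0, -0.01, 0, 0, 0, 0.65, 0.003, 0, -0.01, 0, 0, 0, 0, 0.004, 0, -0.01, 0, 0, 0, 0, 0.004, 0, -0.01, 0, 0, 0, 0, 0.004, 0, -0.01, 0, 0, 0, 0, 0.004, 0, -0.01, 0, 0, 0], force=60)

```text
time: 43.45
eef_pos: [0.5998, -0.0828, 0.0794]
tcp_rot: [-0.043, 0.706, 0.042, 0.706]
ft_force: [-3.4, -0.9, 3.2]
finger_gap: 0.0399
```

jog_arm(steps=[0, -0.015, 0, 0, 0, 0, 0, 0, -0.04, 0, 0, 0, 0, 0, 0, -0.04, 0, 0, 0, 0, 0, 0, -0.04, 0, 0, 0, 0, 0])

```text
time: 43.85
eef_pos: [0.5998, -0.0827, 0.119]
tcp_rot: [-0.043, 0.706, 0.042, 0.706]
ft_force: [-1.1, 0.6, -3.6]
finger_gap: 0.0397
```

```bash
cat >> h.py <<'E'
def sstripes(ims,roi):
    h=cv2.cvtColor(ims,cv2.COLOR_BGR2HSV); m=cv2.inRange(h,np.array((10,45,120)),np.array((32,220,255)))
    x0,x1,y0,y1=roi; n,l,s,c=cv2.connectedComponentsWithStats(m[y0:y1,x0:x1])
    for i in range(1,n):
        if s[i][4]>3:
            yy,xx=np.where(l==i); print("sstripe",(c[i]+[x0,y0]).round(2),s[i].tolist(),"slope",np.polyfit(xx,yy,1)[0].round(3))
E
python3 - <<'E'
from h import *
plan(); o=r.get_obs(); print(indock(o["eef_pos"]).round(4))
ims=grab("side","s14"); sstripes(ims,(250,290,160,222)); print(bands(ims,(240,300,160,235)))
p=o["eef_pos"]; print([pix("side",p+R.from_euler('z',7.1,degrees=True).apply([0,d,0]))[0].round(2).tolist() for d in(.0082,-.0082)])
cv2.imwrite("pics/s14c.png",cv2.convertScaleAbs(cv2.resize(ims[140:232,235:315],None,fx=6.4,fy=6.4,interpolation=cv2.INTER_CUBIC),alpha=1.3))
E
```

```text
t 43.85 pos [ 0.5998 -0.0827  0.119 ] jaw yaw 6.9 q [-0.25  0.6   1.72 -0.    0.83 -0.37] gap 0.0397 F [-1.1  0.6 -3.6]
[ 0.0025 -0.0548  0.119 ]
sstripe [254.63 170.2 ] [0, 0, 12, 20, 181] slope 0.165
sstripe [265.06 162.72] [13, 0, 6, 8, 32] slope -0.656
sstripe [271.4 162.2] [21, 1, 2, 3, 5] slope 0.5
sstripe [285.36 171.83] [30, 0, 10, 21, 121] slope -0.727
sstripe [271.59 171.87] [16, 6, 12, 11, 63] slope -0.653
sstripe [268.12 195.96] [14, 35, 9, 3, 24] slope 0.08
sstripe [267.53 199.71] [14, 39, 8, 3, 17] slope 0.095
sstripe [265. 206.] [11, 45, 9, 3, 23] slope 0.108
sstripe [263.5 210. ] [10, 49, 8, 3, 18] slope 0.178
sstripe [288.27 217.41] [37, 52, 3, 10, 22] slope -1.412
[(array([273.5 , 193.56]), [264, 193, 17, 3, 32])]
[[269.6, 175.1], [270.53, 172.2]]
```

jog_arm(steps=[0, 0.0, 0.0005, 0.004, 0, 0, 0, 0, 0.02, 0.0005, 0.004, 0, 0, 0, 0, 0.03, 0.0005, 0.004, 0, 0, 0, 0, 0.034, 0.0005, 0.004, 0, 0, 0, 0, 0.037, 0.0005, 0.004, 0, 0, 0, 0, 0.039, 0.0005, 0.004, 0, 0, 0])

```text
time: 44.5
eef_pos: [0.6034, -0.0817, 0.0793]
tcp_rot: [-0.043, 0.706, 0.042, 0.705]
ft_force: [-3.1, 0.5, 7.4]
finger_gap: 0.0397
```

```bash
python3 - <<'E'
from h import *
plan(); o=r.get_obs(); print(indock(o["eef_pos"]).round(4))
E
```

```text
t 44.5 pos [ 0.6034 -0.0817  0.0793] jaw yaw 6.9 q [-0.24  0.65  1.74 -0.    0.75 -0.36] gap 0.0397 F [-3.1  0.5  7.4]
[ 0.0063 -0.0542  0.0793]
```

jog_arm(steps=[0.55, 0, 0, 0, 0, 0, 0, 0.55, 0, 0, 0, 0, 0, 0, 0.6, 0, 0, 0, 0, 0, 0, 0.6, -0.05, 0, 0, 0, 0, 0, 0.65, -0.1, 0, 0, 0, 0, 0, 0.65, -0.15, 0, 0, 0, 0, 0, 0.65, -0.15, -0.29, -0.03, 0, 0, 0, 0.65, -0.15, -0.29, -0.03, 0, 0, 0, 0.65, -0.15, -0.29, -0.03, 0, 0, 0, 0.65, -0.15, -0.29, -0.03, 0, 0, 0, 0.65, -0.15, -0.29, -0.03, 0, 0, 0, 0.65, -0.15, -0.29, -0.03, 0, 0, 0], force=30)

```text
time: 45.7
eef_pos: [0.6083, -0.3759, 0.23]
tcp_rot: [-0.043, 0.706, 0.042, 0.706]
ft_force: [0.6, 0.5, 0.1]
finger_gap: 0.0618
```

```bash
python3 - <<'E'
from h import *
plan(); 
ims=grab("side","s15"); sstripes(ims,(250,290,178,222)); imt=grab("top","t9"); stripes(imt,(285,345,175,212),.074)
for y in(.054,0,-.054): print(pix("side",dk(0,y,.074))[0].round(2).tolist())
for l in("cover_grip","cover_lip"):
  for c in("side","top"): print(l,c,[(d["conf"],d["at"]) for d in r.find_in(c,l)])
E
```

```text
t 45.7 pos [ 0.6083 -0.3759  0.23  ] jaw yaw 6.8 q [-0.65  0.63  1.31 -0.    1.2  -0.76] gap 0.0618 F [0.6 0.5 0.1]
sstripe [253.83 178.17] [0, 0, 10, 2, 12] slope -0.061
sstripe [270. 178.] [17, 0, 7, 1, 7] slope 0.0
sstripe [284.82 179.  ] [30, 0, 10, 3, 28] slope -0.0
sstripe [272.  185.5] [19, 7, 7, 2, 14] slope -0.0
sstripe [271.53 188.88] [18, 10, 7, 3, 17] slope 0.072
sstripe [267.85 196.15] [14, 17, 9, 3, 20] slope 0.14
sstripe [267.53 199.71] [14, 21, 8, 3, 17] slope 0.095
sstripe [265.14 205.9 ] [11, 27, 9, 3, 21] slope 0.139
sstripe [263.56 210.11] [10, 32, 8, 2, 9] slope 0.011
sstripe [288.24 217.67] [37, 35, 3, 9, 21] slope -1.129
stripe [307.9 191.4] [22, 13, 3, 8, 20] [ 0.5889 -0.0171  0.074 ] dock [-0.0001  0.0117  0.074 ]
stripe [313.4 191.3] [27, 13, 4, 8, 23] [ 0.5903 -0.0337  0.074 ] dock [-0.0008 -0.0049  0.074 ]
stripe [291.5 192.5] [6, 14, 2, 8, 16] [0.5824 0.0319 0.074 ] dock [-0.0005  0.0611  0.074 ]
stripe [297.  192.3] [11, 14, 3, 8, 21] [0.584  0.0156 0.074 ] dock [-0.001   0.0448  0.074 ]
[264.56, 208.83]
[267.88, 197.74]
[270.95, 187.48]
cover_grip side [(0.55, [318.4, 174.2]), (0.27, [195.9, 323.8])]
cover_grip top []
cover_lip side []
cover_lip top [(0.54, [396.6, 212.0])]
```

jog_arm(steps=[0.65, -0.07, 0.336, -0.069, 88, 0, 0, 0.65, -0.07, 0.336, -0.069, 88, 0, 0, 0.65, -0.07, 0.336, -0.069, 88, 0, 0, 0.65, -0.07, 0.336, -0.069, 88, 0, 0, 0.65, -0.07, 0.336, -0.069, 88, 0, 0, 0.65, -0.07, 0.336, -0.069, 88, 0, 0, 0.65, -0.07, 0.336, -0.069, 88, 0, 0, 0.65, -0.07, 0.336, -0.069, 88, 0, 0, 0.65, -0.07, 0.336, -0.069, 88, 0, 0, 0.65, -0.07, 0.336, -0.069, 88, 0, 0, 0.65, -0.07, 0.336, -0.069, 88, 0, 0, 0.65, -0.07, 0.336, -0.069, 88, 0, 0])

```text
time: 47.2
eef_pos: [0.4995, -0.0457, 0.3002]
tcp_rot: [0.459, 0.538, -0.459, 0.538]
ft_force: [-0.3, -0.5, 0.5]
finger_gap: 0.0616
```

```bash
python3 - <<'E'
from h import *
plan(); im=grab("top","t10"); ims=grab("side","s16")
def wire(n,cam,img,o,s,roi):
    pass
g=cv2.cvtColor(im,cv2.COLOR_BGR2GRAY)
for c in blobs(im,(0,0,215),(180,40,255),(365,445,200,262),200):
    q=w("top",c,0.004)[:,:2].astype(np.float32); rc=cv2.minAreaRect(q); print("cover",np.round(rc[0],4),np.round(rc[1],4),round(rc[2],1), np.round(cv2.boxPoints(rc),3).tolist())
for c in blobs(im,(0,0,0),(180,255,110),(378,432,205,252),5):
    bx=cv2.minAreaRect(c.astype(np.float32)); P=cv2.boxPoints(bx); print("dark",np.round(bx[0],2),np.round(bx[1],2),round(bx[2],1),"bbox",c.min(0),c.max(0),"z.032",w("top",P,.032)[:,:2].round(4).tolist(),"z.004",w("top",P,.004)[:,:2].round(4).tolist())
S=cv2.cvtColor(ims,cv2.COLOR_BGR2GRAY)
for c in blobs(ims,(0,0,0),(180,255,110),(295,345,155,195),8):
    bx=cv2.minAreaRect(c.astype(np.float32)); print("sdark",np.round(bx[0],2),np.round(bx[1],2),round(bx[2],1),"at z.018",w("side",[bx[0]],.018).round(4))
A=cv2.resize(im[198:262,368:445],None,fx=6,fy=6,interpolation=cv2.INTER_CUBIC);B=cv2.resize(ims[150:200,285:350],None,fx=5,fy=5,interpolation=cv2.INTER_CUBIC)
C=np.zeros((max(A.shape[0],B.shape[0]),A.shape[1]+B.shape[1],3),np.uint8);C[:A.shape[0],:A.shape[1]]=A;C[:B.shape[0],A.shape[1]:]=B
cv2.imwrite("pics/m4.png",C);print(C.shape)
E
```

```text
t 47.2 pos [ 0.4995 -0.0457  0.3002] jaw yaw -81.0 q [-0.22  0.25  1.76 -0.    1.14  1.19] gap 0.0616 F [-0.3 -0.5  0.5]
cover [ 0.5048 -0.3216] [0.142  0.1718] 3.8 [[0.42800000309944153, -0.2409999966621399], [0.4399999976158142, -0.41200000047683716], [0.5809999704360962, -0.40299999713897705], [0.5699999928474426, -0.23100000619888306]]
dark [403. 228.] [ 4. 24.] 90.0 bbox [391 226] [415 230] z.032 [[0.5077, -0.2783], [0.5125, -0.3519], [0.5001, -0.352], [0.4953, -0.2785]] z.004 [[0.5128, -0.2846], [0.5177, -0.3597], [0.5051, -0.3598], [0.5002, -0.2848]]
dark [402. 212.] [ 2. 10.] 90.0 bbox [397 211] [407 213] z.032 [[0.5557, -0.2959], [0.5578, -0.3268], [0.5515, -0.3268], [0.5495, -0.296]] z.004 [[0.5619, -0.3026], [0.5639, -0.334], [0.5575, -0.3341], [0.5555, -0.3027]]
sdark [316.15 170.41] [ 3.88 12.37] 14.0 at z.018 [[ 0.5065 -0.3142  0.018 ]]
sdark [309.  156.5] [3. 8.] 90.0 at z.018 [[ 0.5499 -0.4053  0.018 ]]
(384, 787, 3)
```

```bash
python3 - <<'E'
from h import *
plan((.5075,-.319,.12,-176.2))
E
```

```text
t 47.3 pos [ 0.4996 -0.0462  0.3001] jaw yaw -80.9 q [-0.22  0.25  1.76 -0.    1.14  1.19] gap 0.0618 F [ 0.3 -0.3 -0.4]
[0.507, -0.319, 0.12, -176.2] -> [0.1802, -0.0352, 0.2706] [95.3, 0.1, 0.0] rows 12.0
```

jog_arm(steps=[0.45, 0.0, -0.035, 0.27, 95, 0, 0, 0.45, 0.05, -0.035, 0.27, 95, 0, 0, 0.45, 0.1, -0.035, 0.27, 95, 0, 0, 0.45, 0.15, -0.035, 0.27, 95, 0, 0, 0.45, 0.18, -0.035, 0.27, 95, 0, 0, 0.45, 0.18, -0.035, 0.27, 95, 0, 0, 0.45, 0.18, -0.035, 0.27, 95, 0, 0, 0.45, 0.18, -0.035, 0.27, 95, 0, 0, 0.45, 0.18, -0.035, 0.27, 95, 0, 0, 0.45, 0.18, -0.035, 0.27, 95, 0, 0, 0.45, 0.18, -0.035, 0.27, 95, 0, 0, 0.45, 0.18, -0.035, 0.27, 95, 0, 0])

```text
time: 48.5
eef_pos: [0.5077, -0.3181, 0.1203]
tcp_rot: [-0.706, -0.025, 0.707, -0.025]
ft_force: [-0.5, -0.6, -0.3]
finger_gap: 0.0429
```

jog_arm(steps=[0.45, 0, 0, 0, 0, 0, 0, 0.45, 0, 0, 0, 0, 0, 0])

```text
time: 48.7
eef_pos: [0.5077, -0.3179, 0.1203]
tcp_rot: [-0.706, -0.026, 0.707, -0.027]
ft_force: [-0.3, 0.4, 0.2]
finger_gap: 0.0428
```

```bash
python3 - <<'E'
from h import *
plan((.5075,-.319,.026,-176.2))
ims=grab("side","s17")
for c in blobs(ims,(0,0,0),(180,255,110),(295,345,155,195),8):
    bx=cv2.minAreaRect(c.astype(np.float32)); print("sdark",np.round(bx[0],2),np.round(bx[1],2),round(bx[2],1))
E
```

```text
t 48.7 pos [ 0.5077 -0.3179  0.1203] jaw yaw -175.7 q [-0.67  0.59  1.74 -0.    0.82  2.4 ] gap 0.0428 F [-0.3  0.4  0.2]
[0.507, -0.319, 0.026, -176.2] -> [0.0943, 0.001, 0.0002] [0.5, 0.1, -0.0] rows 3.0
sdark [316.04 170.31] [ 3.73 12.36] 11.3
sdark [309.5 156.5] [3. 7.] 90.0
```

jog_arm(steps=[0.45, 0.05, 0.001, 0, 0.5, 0, 0, 0.45, 0.085, 0.001, 0, 0.5, 0, 0, 0.45, 0.094, 0.001, 0, 0.5, 0, 0, 0.45, 0.094, 0.001, 0, 0.5, 0, 0, 0, 0.094, 0.001, 0, 0.5, 0, 0, 0, 0.094, 0.001, 0, 0.5, 0, 0, 0, 0.094, 0.001, 0, 0.5, 0, 0, 0, 0.094, 0.001, 0, 0.5, 0, 0, 0, 0.094, 0.001, 0, 0.5, 0, 0, 0, 0.094, 0.001, 0, 0.5, 0, 0], force=60)

```text
time: 49.75
eef_pos: [0.5081, -0.3192, 0.0269]
tcp_rot: [0.707, 0.023, -0.707, 0.024]
ft_force: [-0.8, 0.9, 5.3]
finger_gap: 0.0117
```

jog_arm(steps=[0, -0.04, 0, 0, 0, 0, 0, 0, -0.09, 0, 0, 0, 0, 0, 0, -0.14, 0, 0, 0, 0, 0, 0, -0.19, 0, 0, 0, 0, 0, 0, -0.19, 0, 0, 0, 0, 0])

```text
time: 50.25
eef_pos: [0.5096, -0.3201, 0.2233]
tcp_rot: [0.709, 0.02, -0.704, 0.026]
ft_force: [0.5, 0.1, -3.1]
finger_gap: 0.0115
```

```bash
python3 - <<'E'
from h import *
plan((.55,-.2,.23,-86),(*dk(-.03,0)[:2],.2,7.1))
E
```

```text
t 50.25 pos [ 0.5096 -0.3201  0.2233] jaw yaw -176.2 q [-0.67  0.46  1.64 -0.    1.03  2.41] gap 0.0115 F [ 0.5  0.1 -3.1]
[0.55, -0.2, 0.23, -86.0] -> [-0.0073, -0.1172, -0.0482] [-90.2, 0.0, -0.7] rows 12.0
[0.561, -0.032, 0.2, 7.1] -> [0.03, 0.0224, -0.1664] [-93.1, -0.0, -0.0] rows 12.0
```

jog_arm(steps=[0, -0.007, -0.117, -0.048, -90, 0, 0, 0, -0.007, -0.117, -0.048, -90, 0, 0, 0, -0.007, -0.117, -0.048, -90, 0, 0, 0, -0.007, -0.117, -0.048, -90, 0, 0, 0, -0.007, -0.117, -0.048, -90, 0, 0, 0, -0.007, -0.117, -0.048, -90, 0, 0, 0, -0.007, -0.117, -0.048, -90, 0, 0, 0, -0.007, -0.117, -0.048, -90, 0, 0, 0, -0.007, -0.117, -0.048, -90, 0, 0, 0, -0.007, -0.117, -0.048, -90, 0, 0, 0, -0.007, -0.117, -0.048, -90, 0, 0, 0, -0.007, -0.117, -0.048, -90, 0, 0])

```text
time: 51.45
eef_pos: [0.5493, -0.2, 0.2283]
tcp_rot: [0.483, 0.513, -0.483, 0.519]
ft_force: [-0.3, -0.2, -2.7]
finger_gap: 0.0116
```

jog_arm(steps=[0, 0.01, 0.022, -0.166, -93, 0, 0, 0, 0.01, 0.022, -0.166, -93, 0, 0, 0, 0.01, 0.022, -0.166, -93, 0, 0, 0, 0.01, 0.022, -0.166, -93, 0, 0, 0, 0.01, 0.022, -0.166, -93, 0, 0, 0, 0.01, 0.022, -0.166, -93, 0, 0, 0, 0.01, 0.022, -0.166, -93, 0, 0, 0, 0.01, 0.022, -0.166, -93, 0, 0, 0, 0.01, 0.022, -0.166, -93, 0, 0, 0, 0.01, 0.022, -0.166, -93, 0, 0, 0, 0.01, 0.022, -0.166, -93, 0, 0, 0, 0.01, 0.022, -0.166, -93, 0, 0])

```text
time: 52.65
eef_pos: [0.56, -0.0329, 0.2165]
tcp_rot: [-0.044, 0.704, 0.039, 0.707]
ft_force: [0.3, 0.5, -2.6]
finger_gap: 0.0115
```

```bash
cat >> h.py <<'E'
def coverplan(lipx,lipz,pitch,y=0.0,h=.0269):
    """TCP pose for the lip end (lower edge) at dock (lipx,y,lipz) with the front raised by pitch deg; TCP above cover middle by h"""
    a=np.radians(pitch); # cover frame: x to lip, z up; front raised -> lip down: x axis points down
    ux=np.array([np.cos(a),0,-np.sin(a)]); uz=np.array([np.sin(a),0,np.cos(a)])
    m=np.array([lipx,y,lipz])-.075*ux; t=m+h*uz
    return dk(*t)
def go(*qs):
    o=r.get_obs(); p=o["eef_pos"]; M=R.from_quat(o["tcp_rot"]).as_matrix()
    print("t",o["time"],"pos",p.round(4),"dock",indock(p).round(4),"tool x",M[:,0].round(3),"gap",round(o["finger_gap"],4),"F",o["ft_force"].round(1),"tau",o["wrist_torque"].round(2))
    for q,yaw,pitch in qs:
        T=(R.from_euler('z',yaw,degrees=True)*R.from_euler('y',pitch,degrees=True)).as_matrix()@tool(0)
        print(q.round(4).tolist(),(M.T@(q-p)).round(4).tolist(),np.degrees(R.from_matrix(M.T@T).as_rotvec()).round(1).tolist())
E
python3 - <<'E'
from h import *
Y=7.1
go((coverplan(.050,.100,10),Y,10),(coverplan(.050,.0815,10),Y,10),(coverplan(.074,.0815,10),Y,10),(coverplan(.074,.080,4),Y,4))
ims=grab("side","s18"); cv2.imwrite("pics/s18c.png",cv2.resize(ims[110:260,200:350],None,fx=4,fy=4,interpolation=cv2.INTER_CUBIC))
E
```

```text
t 52.65 pos [ 0.56   -0.0329  0.2165] dock [-0.0308 -0.0004  0.2165] tool x [ 0.005 -0.006 -1.   ] gap 0.0115 F [ 0.3  0.5 -2.6] tau [-0.11  0.1   0.05]
[0.5715, -0.0311, 0.1395] [0.077, 0.001, 0.0113] [-0.4, 10.2, 0.4]
[0.5715, -0.0311, 0.121] [0.0955, 0.0011, 0.0113] [-0.4, 10.2, 0.4]
[0.5953, -0.0281, 0.121] [0.0956, 0.0012, 0.0353] [-0.4, 10.2, 0.4]
[0.5916, -0.0286, 0.1121] [0.1046, 0.0013, 0.0315] [-0.3, 4.2, 0.4]
```

```bash
python3 - <<'E'
from h import *
Y=7.1
go(*[(coverplan(x,z,8),Y,8) for x,z in((.050,.100),(.054,.0805),(.066,.0805),(.074,.080))])
E
```

```text
t 52.7 pos [ 0.56   -0.0329  0.2167] dock [-0.0308 -0.0004  0.2167] tool x [ 0.005 -0.006 -1.   ] gap 0.0113 F [-0.7  0.8 -2.9] tau [-0.09  0.1  -0.02]
[0.5701, -0.0312, 0.1371] [0.0796, 0.0011, 0.0099] [-0.6, 8.2, 0.4]
[0.5741, -0.0307, 0.1176] [0.0991, 0.0012, 0.0138] [-0.6, 8.2, 0.4]
[0.586, -0.0293, 0.1176] [0.0992, 0.0013, 0.0258] [-0.6, 8.2, 0.4]
[0.5939, -0.0283, 0.1171] [0.0997, 0.0014, 0.0338] [-0.6, 8.2, 0.4]
```

jog_arm(steps=[0, 0.02, 0.001, 0.01, -0.6, 8.2, 0.4, 0, 0.05, 0.001, 0.01, -0.6, 8.2, 0.4, 0, 0.079, 0.001, 0.01, -0.6, 8.2, 0.4, 0, 0.079, 0.001, 0.01, -0.6, 8.2, 0.4, 0, 0.09, 0.001, 0.014, -0.6, 8.2, 0.4, 0, 0.099, 0.001, 0.014, -0.6, 8.2, 0.4, 0, 0.099, 0.001, 0.014, -0.6, 8.2, 0.4, 0, 0.099, 0.001, 0.014, -0.6, 8.2, 0.4])

```text
time: 53.5
eef_pos: [0.5745, -0.031, 0.1182]
tcp_rot: [-0.046, 0.753, 0.041, 0.655]
ft_force: [-0.1, -0.1, -3.1]
finger_gap: 0.0118
```

```bash
python3 - <<'E'
from h import *
Y=7.1
go(*[(coverplan(x,z,8),Y,8) for x,z in((.054,.0805),(.066,.0805),(.074,.080),(.078,.080))])
ims=grab("side","s19"); cv2.imwrite("pics/s19c.png",cv2.resize(ims[140:250,215:325],None,fx=5.4,fy=5.4,interpolation=cv2.INTER_CUBIC))
def P(x,y,z): # predicted lip end pixel
    return pix("side",dk(x,y,z))[0].round(1).tolist()
print(P(.054,.055,.0805),P(.067,.062,.086))
E
```

```text
t 53.5 pos [ 0.5745 -0.031   0.1182] dock [-0.0162 -0.0003  0.1182] tool x [-0.137 -0.017 -0.99 ] gap 0.0118 F [-0.1 -0.1 -3.1] tau [-0.03 -0.04  0.  ]
[0.5741, -0.0307, 0.1176] [0.0007, 0.0003, -0.0002] [-0.0, 0.1, -0.0]
[0.586, -0.0293, 0.1176] [-0.0009, 0.0003, 0.0116] [-0.0, 0.1, -0.0]
[0.5939, -0.0283, 0.1171] [-0.0016, 0.0003, 0.0196] [-0.0, 0.1, -0.0]
[0.5979, -0.0278, 0.1171] [-0.0021, 0.0003, 0.0236] [-0.0, 0.1, -0.0]
[244.4, 205.2] [239.0, 204.6]
```

View pics/s19c.png

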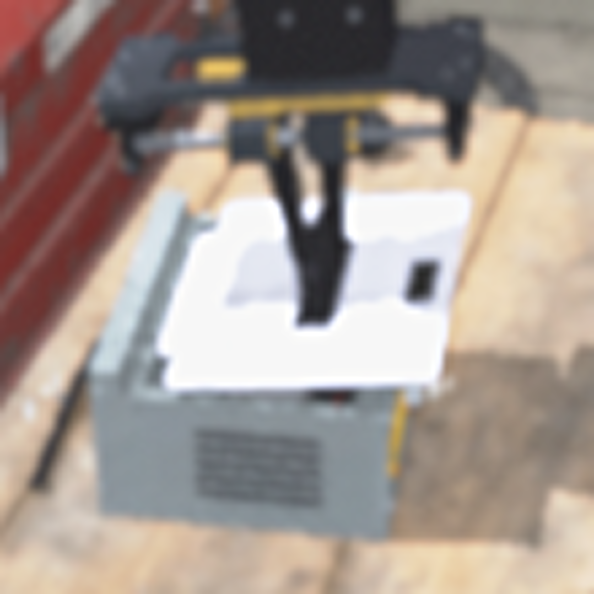

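jog_arm(steps=[0, 0, 0, 0.006, 0, 0, 0, 0, -0.001, 0, 0.0115, 0, 0, 0, 0, -0.001, 0, 0.015, 0, 0, 0, 0, -0.0015, 0, 0.018, 0, 0, 0, 0, -0.0015, 0, 0.02, 0, 0, 0, 0, -0.0015, 0, 0.02, 0, 0, 0])

```text
time: 54.15
eef_pos: [0.5945, -0.0285, 0.117]
tcp_rot: [-0.047, 0.753, 0.041, 0.655]
ft_force: [0.2, 0.1, -3.4]
finger_gap: 0.0118
```

```bash
python3 - <<'E'
from h import *
Y=7.1
go(*[(coverplan(x,z,8),Y,8) for x,z in((.074,.080),(.078,.080))])
E
```

```text
t 54.15 pos [ 0.5945 -0.0285  0.117 ] dock [ 0.004  -0.0003  0.117 ] tool x [-0.137 -0.017 -0.99 ] gap 0.0118 F [ 0.2  0.1 -3.4] tau [-0.03 -0.02 -0.02]
[0.5939, -0.0283, 0.1171] [0.0, 0.0003, -0.0005] [-0.0, 0.1, -0.0]
[0.5979, -0.0278, 0.1171] [-0.0005, 0.0003, 0.0034] [-0.0, 0.1, -0.0]
```

jog_arm(steps=[0, -0.0003, 0, 0.002, 0, 0, 0, 0, -0.0005, 0, 0.0035, 0, 0, 0, 0, -0.0005, 0, 0.005, 0, 0, 0, 0, -0.0005, 0, 0.005, 0, 0, 0])

```text
time: 54.55
eef_pos: [0.5975, -0.0282, 0.1168]
tcp_rot: [-0.047, 0.755, 0.041, 0.653]
ft_force: [-10.8, -2.6, 3.2]
finger_gap: 0.0116
```

jog_arm(steps=[0, -0.0002, 0, 0.0015, 0, 0, 0, 0, -0.0002, 0, 0.0015, 0, 0, 0])

```text
time: 54.75
eef_pos: [0.5975, -0.0281, 0.1169]
tcp_rot: [-0.047, 0.756, 0.041, 0.652]
ft_force: [-7.8, -2.2, 2.6]
finger_gap: 0.0118
```

```bash
python3 - <<'E'
from h import *
Y=7.1
go(*[(coverplan(.0755,z,a),Y,a) for z,a in((.0795,8),(.0790,5.5),(.0785,3.5),(.0782,2),(.0780,.5))])
E
```

```text
t 54.75 pos [ 0.5975 -0.0281  0.1169] dock [ 0.007  -0.0003  0.1169] tool x [-0.146 -0.017 -0.989] gap 0.0118 F [-7.8 -2.2  2.6] tau [-0.42  1.33  0.08]
[0.5954, -0.0281, 0.1166] [0.0006, 0.0003, -0.002] [0.0, -0.5, -0.1]
[0.5939, -0.0283, 0.113] [0.0044, 0.0003, -0.003] [0.0, -3.0, -0.1]
[0.5928, -0.0284, 0.1099] [0.0076, 0.0003, -0.0037] [0.0, -5.0, -0.1]
[0.592, -0.0285, 0.1077] [0.0099, 0.0003, -0.0041] [0.0, -6.5, -0.1]
[0.5912, -0.0286, 0.1056] [0.0122, 0.0003, -0.0046] [0.0, -8.0, -0.1]
```

jog_arm(steps=[0, 0.0005, 0, -0.002, 0, -0.5, 0, 0, 0.0025, 0, -0.0025, 0, -1.8, 0, 0, 0.0045, 0, -0.003, 0, -3, 0, 0, 0.0045, 0, -0.003, 0, -3, 0])

```text
time: 55.15
eef_pos: [0.5936, -0.0286, 0.1129]
tcp_rot: [-0.046, 0.738, 0.042, 0.671]
ft_force: [0.3, 0.8, -2.0]
finger_gap: 0.0117
```

```bash
python3 - <<'E'
from h import *
Y=7.1
go(*[(coverplan(.0755,z,a),Y,a) for z,a in((.0785,3.5),(.0782,2),(.0780,.5),(.078,0))])
E
```

```text
t 55.15 pos [ 0.5936 -0.0286  0.1129] dock [ 0.0031 -0.0003  0.1129] tool x [-0.094 -0.011 -0.996] gap 0.0117 F [ 0.3  0.8 -2. ] tau [-0.12 -0.07 -0.  ]
[0.5928, -0.0284, 0.1099] [0.003, 0.0003, -0.0005] [0.0, -1.9, -0.1]
[0.592, -0.0285, 0.1077] [0.0053, 0.0003, -0.0011] [0.0, -3.4, -0.1]
[0.5912, -0.0286, 0.1056] [0.0075, 0.0003, -0.0016] [0.0, -4.9, -0.1]
[0.591, -0.0286, 0.1049] [0.0082, 0.0003, -0.0018] [0.0, -5.4, -0.1]
```

jog_arm(steps=[0, 0.0015, 0, -0.0003, 0, -1, 0, 0, 0.003, 0, -0.0005, 0, -1.9, 0, 0, 0.0042, 0, -0.001, 0, -2.7, 0, 0, 0.0053, 0, -0.001, 0, -3.4, 0])

```text
time: 55.55
eef_pos: [0.5927, -0.0288, 0.1081]
tcp_rot: [-0.044, 0.717, 0.043, 0.694]
ft_force: [4.9, 0.4, -5.0]
finger_gap: 0.0119
```

jog_arm(steps=[0, 0.0012, 0, -0.0003, 0, -0.8, 0, 0, 0.0022, 0, -0.0005, 0, -1.5, 0, 0, 0.003, 0, -0.0006, 0, -2, 0, 0, 0.003, 0, -0.0006, 0, -2, 0])

```text
time: 55.95
eef_pos: [0.5915, -0.0289, 0.105]
tcp_rot: [-0.043, 0.705, 0.044, 0.706]
ft_force: [0.1, 0.6, -1.8]
finger_gap: 0.0117
```

```bash
python3 - <<'E'
from h import *
Y=7.1
go(*[(coverplan(.0755,z,a),Y,a) for z,a in((.0780,0),(.077,0))])
E
```

```text
t 55.95 pos [ 0.5915 -0.0289  0.105 ] dock [ 0.0009 -0.0003  0.105 ] tool x [ 0.001  0.001 -1.   ] gap 0.0117 F [ 0.1  0.6 -1.8] tau [-0.06  0.03 -0.04]
[0.591, -0.0286, 0.1049] [0.0001, 0.0003, -0.0004] [0.0, 0.1, -0.1]
[0.591, -0.0286, 0.1039] [0.0011, 0.0003, -0.0004] [0.0, 0.1, -0.1]
```

jog_arm(steps=[0, 0.001, 0, 0, 0, -0.5, 0, 0, 0.0015, 0, 0, 0, -1, 0, 0, 0.0015, 0, 0, 0, -1, 0])

```text
time: 56.25
eef_pos: [0.5914, -0.0289, 0.105]
tcp_rot: [-0.043, 0.699, 0.045, 0.713]
ft_force: [-0.5, 0.9, 16.1]
finger_gap: 0.0114
```

```bash
python3 - <<'E'
from h import *
go((coverplan(.0755,.078,0),7.1,0),(coverplan(.0755,.078,1.5),7.1,1.5))
E
```

```text
t 56.25 pos [ 0.5914 -0.0289  0.105 ] dock [ 0.0008 -0.0003  0.105 ] tool x [ 0.019  0.003 -1.   ] gap 0.0114 F [-0.5  0.9 16.1] tau [-0.    1.61 -0.08]
[0.591, -0.0286, 0.1049] [0.0001, 0.0003, -0.0003] [0.0, 1.1, -0.1]
[0.5917, -0.0285, 0.1069] [-0.0019, 0.0003, 0.0004] [0.0, 2.6, -0.1]
```

jog_arm(steps=[0, 0, 0, 0, 0, 1.1, 0, 0, -0.001, 0, 0, 0, 1.8, 0, 0, -0.002, 0, 0, 0, 2.6, 0, 0, -0.002, 0, 0, 0, 2.6, 0])

```text
time: 56.65
eef_pos: [0.5911, -0.0288, 0.1054]
tcp_rot: [-0.044, 0.716, 0.044, 0.696]
ft_force: [2.8, -1.2, -22.0]
finger_gap: 0.0116
```

```bash
python3 - <<'E'
from h import *
go((coverplan(.0755,.078,0),7.1,0))
E
```

```text
t 56.65 pos [ 0.5911 -0.0288  0.1054] dock [ 0.0006 -0.0002  0.1054] tool x [-0.028 -0.002 -1.   ] gap 0.0116 F [  2.8  -1.2 -22. ] tau [-0.11 -1.85  0.02]
[0.591, -0.0286, 0.1049] [0.0005, 0.0002, -0.0] [0.0, -1.6, -0.1]
```

jog_arm(steps=[0, 0.0005, 0, 0, 0, -1.6, 0, 0, 0.001, 0, 0, 0, -1.8, 0, 0, 0.0005, 0, 0, 0, -1.6, 0, 0.3, 0.0, 0, 0, 0, -1.6, 0, 0.3, 0.0, 0, 0, 0, -1.6, 0, 0.3, 0.0, 0, 0, 0, -1.6, 0, 0.3, -0.04, 0, 0, 0, -1.6, 0, 0.3, -0.09, 0, 0, 0, -1.6, 0, 0.3, -0.13, 0, 0, 0, -1.6, 0, 0.3, -0.13, 0, 0, 0, -1.6, 0])

```text
time: 57.65
eef_pos: [0.5965, -0.0288, 0.241]
tcp_rot: [-0.044, 0.703, 0.044, 0.709]
ft_force: [0.8, -0.7, -0.8]
finger_gap: 0.0285
```

```bash
python3 - <<'E'
from h import *
a=dk(-.047,-.119); b=dk(-.010,-.119)
plan((*a[:2],.2,97.1),(*a[:2],.086,97.1),(*b[:2],.086,97.1))
E
```

```text
t 57.65 pos [ 0.5965 -0.0288  0.241 ] jaw yaw 7.1 q [-0.16  0.44  1.63  0.    1.07 -0.28] gap 0.0285 F [ 0.8 -0.7 -0.8]
[0.559, -0.153, 0.2, 97.1] -> [0.0407, -0.1181, -0.0533] [-90.0, 0.3, 0.4] rows 12.0
[0.559, -0.153, 0.086, 97.1] -> [0.114, 0.0, 0.0] [0.0, 0.0, 0.0] rows 3.0
[0.595, -0.148, 0.086, 97.1] -> [0.0, -0.037, 0.0] [0.0, 0.0, 0.0] rows 1.0
```

```bash
python3 - <<'E'
from h import *
a=dk(-.047,-.119); b=dk(-.010,-.119)
plan((*a[:2],.2,7.1),(*a[:2],.086,7.1),(*b[:2],.086,7.1))
E
```

```text
t 57.65 pos [ 0.5965 -0.0288  0.241 ] jaw yaw 7.1 q [-0.16  0.44  1.63  0.    1.07 -0.28] gap 0.0285 F [ 0.8 -0.7 -0.8]
[0.559, -0.153, 0.2, 7.1] -> [0.0407, -0.1181, -0.0533] [0.0, 0.5, 0.1] rows 4.0
[0.559, -0.153, 0.086, 7.1] -> [0.114, 0.0, 0.0] [0.0, 0.0, 0.0] rows 3.0
[0.595, -0.148, 0.086, 7.1] -> [0.0, 0.0, 0.037] [0.0, 0.0, 0.0] rows 1.0
```

jog_arm(steps=[0, 0.04, -0.119, -0.053, 0, 0, 0, 0, 0.04, -0.119, -0.053, 0, 0, 0, 0, 0.04, -0.119, -0.053, 0, 0, 0, 0, 0.04, -0.119, -0.053, 0, 0, 0, 0, 0.04, -0.119, -0.053, 0, 0, 0, 0, 0.04, -0.119, -0.053, 0, 0, 0])

```text
time: 58.25
eef_pos: [0.5591, -0.1527, 0.2006]
tcp_rot: [-0.044, 0.703, 0.044, 0.709]
ft_force: [-1.5, 0.6, 0.3]
finger_gap: 0.0004
```

```bash
python3 - <<'E'
from h import *
a=dk(-.047,-.119); b=dk(-.010,-.119)
plan((*a[:2],.086,7.1),(*b[:2],.086,7.1))
ims=grab("side","s20"); imt=grab("top","t11")
E
```

```text
t 58.25 pos [ 0.5591 -0.1527  0.2006] jaw yaw 7.2 q [-0.38  0.46  1.72  0.    0.96 -0.51] gap 0.0004 F [-1.5  0.6  0.3]
[0.559, -0.153, 0.086, 7.1] -> [0.1145, 0.0003, -0.0015] [0.1, 0.5, 0.0] rows 3.0
[0.595, -0.148, 0.086, 7.1] -> [0.0, 0.0, 0.037] [0.0, 0.0, 0.0] rows 1.0
```

jog_arm(steps=[0, 0.05, 0, -0.001, 0, 0.5, 0, 0, 0.095, 0, -0.001, 0, 0.5, 0, 0, 0.114, 0, -0.001, 0, 0.5, 0, 0, 0.114, 0, -0.001, 0, 0.5, 0, 0, 0.114, 0, 0.012, 0, 0.5, 0, 0, 0.114, 0, 0.02, 0, 0.5, 0, 0, 0.114, 0, 0.028, 0, 0.5, 0, 0, 0.114, 0, 0.035, 0, 0.5, 0, 0, 0.114, 0, 0.038, 0, 0.5, 0, 0, 0.114, 0, 0.02, 0, 0.5, 0, 0, 0.07, 0, 0.02, 0, 0.5, 0, 0, 0.02, 0, 0.02, 0, 0.5, 0])

```text
time: 59.55
eef_pos: [0.5786, -0.1495, 0.1817]
tcp_rot: [-0.044, 0.707, 0.044, 0.705]
ft_force: [1.3, -0.2, -0.1]
finger_gap: 0.0
```

jog_arm(steps=[0, -0.1, 0, -0.04, 0, 0, 0, 0, -0.1, -0.1, -0.1, 0, 0, 0, 0, -0.1, -0.15, -0.1, 0, 0, 0, 0, -0.1, -0.15, -0.1, 0, 0, 0, 0, -0.1, -0.15, -0.1, 0, 0, 0, 0, -0.1, -0.15, -0.1, 0, 0, 0])

```text
time: 60.15
eef_pos: [0.4977, -0.3139, 0.284]
tcp_rot: [-0.044, 0.706, 0.042, 0.706]
ft_force: [0.5, 0.4, -0.0]
finger_gap: 0.0002
```

```bash
python3 - <<'E'
from h import *
plan(); ims=grab("side","s21"); imt=grab("top","t12")
# switch tip: compare with on (s0) and off (s13) pictures, bright tip in side view
for n in("side0","s1","s13","s21"):
    g=cv2.cvtColor(cv2.imread(f"pics/{n}.png"),cv2.COLOR_BGR2GRAY)[170:181,262:285].astype(float)
    print(n,"tip cols",[int(v) for v in g[3:8].mean(0)])
print("pred tip on/off",pix("side",[dk(.0165,-.119,.077),dk(-.0165,-.119,.077)]).round(1).tolist())
# cover: dark rib & sticker on dock, side + top
for cam,im,roi in(("side",ims,(245,300,150,215)),("top",imt,(285,345,165,215))):
    for c in blobs(im,(0,0,0),(180,255,100),roi,6):
        bx=cv2.minAreaRect(c.astype(np.float32)); print(cam,"dark",np.round(bx[0],1),np.round(bx[1],1),round(bx[2],1))
    print(cam,"pred rib, sticker",pix(cam,[dk(.001,0,.1),dk(-.052,0,.082)]).round(1).tolist())
caps("t13",.036)
E
```

```text
t 60.15 pos [ 0.4977 -0.3139  0.284 ] jaw yaw 7.0 q [-0.67  0.39  1.59 -0.    1.16 -0.8 ] gap 0.0002 F [ 0.5  0.4 -0. ]
side0 tip cols [225, 225, 222, 219, 220, 228, 234, 232, 224, 215, 214, 215, 215, 215, 215, 217, 220, 222, 223, 222, 221, 218, 215]
s1 tip cols [219, 218, 216, 211, 206, 203, 202, 203, 206, 206, 207, 207, 207, 207, 213, 224, 233, 234, 227, 217, 212, 210, 207]
s13 tip cols [221, 220, 219, 215, 210, 205, 203, 204, 207, 209, 211, 211, 210, 211, 216, 226, 233, 234, 227, 219, 216, 213, 210]
s21 tip cols [221, 220, 217, 214, 215, 223, 230, 227, 216, 206, 206, 209, 209, 208, 209, 211, 215, 217, 218, 218, 215, 213, 209]
pred tip on/off [[268.9, 174.8], [279.8, 175.7]]
side dark [268. 193.] [ 5.3 19.9] 14.0
side dark [279.9 162.3] [15.4  7.4] 36.9
side dark [256.4 155.2] [13.3 28.5] 71.6
side pred rib, sticker [[267.5, 189.7], [286.6, 196.9]]
top dark [312. 207.] [ 2. 10.] 90.0
top dark [311.  190.5] [ 5. 24.] 90.0
top pred rib, sticker [[312.3, 188.7], [313.2, 207.5]]
cap 0.5654 0.1921 long 0.0475 short 0.0369 yaw 3.8
cap 0.5689 0.2495 long 0.0462 short 0.0364 yaw -1.7
cap 0.5697 0.312 long 0.048 short 0.0383 yaw 1.0
```

```bash
python3 -c "
from workcell import r
print(r.job_done())"
```

```text
the job is handed in; nothing more can be done
None
```

The job is handed in. All steps were done in the required order, and my last checks agree with the finished state.

- **What I did:** I flipped the switch off, set all three caps in the tray (one per pocket) and stood packs a, b and c in the bays. I hooked the cover into the slot and pressed it shut, then flipped the switch on.
- **Switch:** in the side picture the tip is back at column 268, as it was at the start. When off it was at about 279.
- **Cover:** the tool position puts its underside 78 mm above the bench, at rim level. It did not move with 16 N down on it, and it held against a 22 N pull up, so I take the catch as snapped. The catch joint itself gives no reading.
- **Caps and arm:** all three caps measure inside the tray, and the arm stands clear.
- **What went wrong:** the pack in the right bay was first left tilted, with its front edge on the rib. I re-gripped it and set it down again. The side picture then showed it flat, to about 1 mm in height and about 2.5 mm forward of centre. With the cover on I could not check it again, and the top camera was blocked by the arm when I checked it.
- **Dock position:** the dock position I measured from the cameras was a few millimetres off the true one. I corrected it by feel.
- **Not checked:** I did not measure the spanner and screwdriver at the end. No move of mine went near either.

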